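Put the baking set away

TASK

Pack up the baking set: nest the three wooden bowls one inside the other in size order, the largest staying upright on the counter, then close the largest bowl with the round wooden lid, flat and centred so that it covers the whole rim opening. Draw every utensil standing in the dark caddy out and lay it flat in the shallow metal tray, and knock none of the three loose jars over.

Things in the scene. Friction and masses are not known exactly. Their poses are not given: they have to be found in the camera images.
- bowl_large: Largest of three plain wooden bowls, open top, round: 200 mm diameter at the rim, 172 mm at the foot, 85 mm tall, wall and floor 8 mm thick, about 0.55 kg, loose. Origin at the centre of its underside, z up; inner floor 8 mm and rim 85 mm above it.
- bowl_medium: Middle bowl, same wood and shape: 128 mm diameter at the rim, 112 mm at the foot, 65 mm tall, wall and floor 8 mm thick, about 0.2 kg, loose. Can be lifted by pinching its wall at the rim. Origin at the centre of its underside, z up. Stands upright on the counter.
- bowl_small: Smallest bowl, same wood and shape: 60 mm diameter at the rim, 52 mm at the foot, 45 mm tall, wall and floor 8 mm thick, about 60 g, loose. Can be pinched at the rim or taken across its outside. Origin at the centre of its underside, z up. Stands upright on the counter.
- lid: Flat round wooden lid, a disc 214 mm in diameter and 10 mm thick without a lip, lying flat on the counter, with a central dark round knob 26 mm in diameter and 32 mm tall on top (top of knob 42 mm above the underside). 0.25 kg. Origin at the centre of its underside, z up.
- caddy: Dark wooden block, fixed: 162 (x) x 108 (y) x 100 mm tall, six upright pockets open at the top, centres at x = -52, 0, 52 and y = -30, 30 mm, each 46 (x) by 36 mm (y), floor 10 mm above the counter. Origin at the centre of its underside, z up. Handles stand about 110 mm out of it; the utensils' broad sides face along its y.
- tray: Shallow open rectangular aluminium tray, fixed to the counter: outside 250 mm (its x axis, roughly pointing away from the robot) x 190 mm (y), wall height 28 mm, walls 6 mm thick, floor about 6 mm thick. Origin at the centre of its underside, z up.
- brush: Pastry brush, 200 mm long, origin on its axis at the head end; +z runs up the handle, whose end is at +200 mm. Square wooden handle 14 x 14 mm from z = 75 to 200 mm. Head: white bristle block with a steel ferrule, 34 mm wide (x), 18 mm thick (y). About 50 g, loose. Starts head down in a pocket of the caddy. May be absent (None).
- spatula: Small spatula, 200 mm long, origin on its axis at the head end; +z runs up the handle, whose end is at +200 mm. Square wooden handle 14 x 14 mm from z = 75 to 200 mm. Head: grey blade 38 mm wide (x), 14 mm thick (y). About 50 g, loose. Starts head down in a pocket of the caddy. May be absent (None).
- dipper: Wooden honey dipper, 200 mm long, origin on its axis at the head end; +z runs up the handle, whose end is at +200 mm. Square wooden handle 14 x 14 mm from z = 75 to 200 mm. Head: round, ribbed, 30 mm diameter. About 50 g, loose. Starts head down in a pocket of the caddy. May be absent (None).
- scraper: Bowl scraper, 200 mm long, origin on its axis at the head end; +z runs up the handle, whose end is at +200 mm. Square wooden handle 14 x 14 mm from z = 75 to 200 mm. Head: steel blade 36 mm wide (x), 14 mm thick (y). About 50 g, loose. Starts head down in a pocket of the caddy. May be absent (None).
- tamper: Wooden tart tamper, 200 mm long, origin on its axis at the head end; +z runs up the handle, whose end is at +200 mm. Square wooden handle 14 x 14 mm from z = 75 to 200 mm. Head: round cone widening to 30 mm diameter at the end. About 50 g, loose. Starts head down in a pocket of the caddy. May be absent (None).
- jar_spice: Bystander: amber spice jar, 48 mm diameter, 85 mm tall, loose. Origin at the centre of its underside.
- jar_nuts: Bystander: glass jar with brass lid, 56 mm diameter, 75 mm tall, loose. Origin at the centre of its underside.
- jar_jam: Bystander: jam jar with white lid, 52 mm diameter, 70 mm tall, loose. Origin at the centre of its underside.
- brush_mid (a point): Mid-length point on the axis of the brush, 100 mm from either end. None if it is absent.
- spatula_mid (a point): Mid-length point on the axis of the spatula, 100 mm from either end. None if it is absent.
- dipper_mid (a point): Mid-length point on the axis of the dipper, 100 mm from either end. None if it is absent.
- scraper_mid (a point): Mid-length point on the axis of the scraper, 100 mm from either end. None if it is absent.
- tamper_mid (a point): Mid-length point on the axis of the tamper, 100 mm from either end. None if it is absent.

How it is judged:
By the outcome, as a careful person would: the job done as asked, in the order asked, and still so for the second after the job is handed in, with the robot touching nothing.
Of brush, spatula, dipper, scraper, tamper only 3 to 5 are there at a start; the rules pass over those that are not, and their reading is None.
At some moment in a run one of bowl_medium, bowl_small, bowl_large, lid may be knocked a few centimetres aside while the robot is not near it.
It also fails if it takes over 210 s, if anything falls off the work surface, if the arm or the gripper's body presses on something with over 40 N, if the wrist force passes 120 N, or if a joint passes its speed limit or range.

ROBOT

A 6-joint arm with a two-finger parallel gripper is mounted at the origin on the work surface. World frame = base frame: x ahead of the robot, y to its left, z up, the work surface at z = 0. Lengths are in m, angles in rad, forces in N, time in s.
With the tool pointing down it reaches from about 0.275 to 0.975 m from the base axis. Payload 8.4 kg.
Tool frame: the origin (TCP) lies on the mounting face of the last link; the fingertips stand 190 mm ahead of it and the grasp point (between the pads) lies 171 mm ahead of it; z points along the fingers, y is the line along which they close (so a half turn about z gives the same grasp; the last joint's range is limited). The gripper opens to 92 mm and grips with 3 to 60 N. Pads are 20 mm wide; open, the fingers measure 128 mm over their backs; the gripper's body (75 mm by 189 mm) begins 69 mm behind the grasp point.
Start: joints at [-1.267, 0.353, 1.633, -0, 1.155, -0.002], TCP at [0.188, -0.596, 0.405] pointing down, gripper open.
Joint ranges: [-2.63, 2.63], [-0.92, 2.1], [0.06, 2.66], [-1.3, 4.44], [0, 2.69], [-3.02, 3.02]. Speed limits (rad/s): [2.22, 2.22, 2.79, 3.14, 3.14, 3.14].

INTERFACE

Orientations are given as a unit quaternion [x, y, z, w].
In Python, from station import env gives the robot as it stands.
- The arm moves only by the shell command python3 nudge.py 'ROWS' [FORCE]. ROWS is a JSON object whose key "offsets" holds a list of rows, 1 to 8 of them, each of 7 numbers: the finger opening in m, then dx, dy, dz in m, then a rotation vector rx, ry, rz in rad; each row is the pose to reach, as a shift and turn from the pose commanded when the command began, along the tool's axes at that moment; what a row does not reach only later rows make up. A row lasts 1/12 s, in which the tool goes at most 0.0417 m and 0.125 rad, less where a joint would pass 70% of its speed; a pose out of reach is approached as far as the arm can. The fingers move at their own pace and stop on an object; FORCE is the grip in N (left out, the last holds). Time passes only in rows, so rows that do not move let the fingers close. It prints the time, the measured TCP pose, the force, the opening and the grip force at its end. Input that does not fit is refused with a message, and nothing moves.
- env.observe(): the state, without advancing time (a new reading comes with each control period).
- env.camera(name): name is "scene" or "top" or "wrist"; returns the picture (384x512x3 uint8, blue, green, red); there is no depth.
- env.calibration(name): a dict with "camera_matrix" (3x3 intrinsics, pixels), "T" (4x4, takes a point from camera to world coordinates). Camera axes: x right, y up, looking along -z (the intrinsics and any distortion apply to the point x, -y, -z); pixel columns grow to the right and rows downward; lengths in m; the calibration is good to about 2 mm. A picture is of the moment at which its call begins: read the wrist's pose just before it. calibration takes no time and is no camera call; for the wrist camera it gives the pose at the moment of the call.
- env.hand_in(): hands the job in; it is judged then, once.
The state is a dict: "time_s": time; "q": joint angles; "qvel": joint speeds; "joint_efforts": joint torques, N m; "tcp_pos": TCP position; "eef_rot": TCP orientation; "force": force on the tool from outside, world axes, zero at the start; "moment": the same for the moment, N m; "opening": finger opening in m; "grip_force": force on a finger pad.
Only numpy, scipy, OpenCV 4.12 (cv2) and the standard library are available. Lean on these libraries where they do the work, as an engineer would, in place of code of your own. Each camera call takes 0.05 s, during which the arm holds its last target. There are 200 camera calls.

## Working session

There is one attempt and no reset: what is moved stays moved. The work goes in short steps, Python scripts to look and compute and a shell command to move; the robot and the scene stay as the last step left them, time stands still between calls to the robot, and variables do not carry over. Pictures are saved under pics/ and viewed, at most 14 in all, crops included, and the job is handed in when it is done.

```bash
ls; mkdir -p pics
python3 - <<'E'
from station import env
import cv2
for n in ("top","scene"):
    im=env.camera(n); cv2.imwrite(f"pics/{n}0.png",im)
    c=env.calibration(n); print(n,c)
o=env.observe(); print(o)
E
```

```text
nudge.py
pics
station.py
top {'camera_matrix': array([[482.50093078,   0.        , 248.27996212],
       [  0.        , 482.50093078, 201.70099047],
       [  0.        ,   0.        ,   1.        ]]), 'T': array([[-0.00489499,  0.98439554, -0.17590187,  0.36108015],
       [-0.99978178, -0.00839008, -0.01913133, -0.01645991],
       [-0.02030863,  0.17576983,  0.98422179,  1.32819466],
       [ 0.        ,  0.        ,  0.        ,  1.        ]])}
scene {'camera_matrix': array([[434.81764454,   0.        , 254.67790497],
       [  0.        , 434.81764454, 188.74683398],
       [  0.        ,   0.        ,   1.        ]]), 'T': array([[ 0.00674849, -0.63826997,  0.76978302,  1.45549663],
       [ 0.99981275,  0.01826831,  0.00638218, -0.00850673],
       [-0.01813619,  0.76959581,  0.63827374,  0.80698291],
       [ 0.        ,  0.        ,  0.        ,  1.        ]])}
{'time_s': 0.1, 'q': array([-1.26738202e+00,  3.53574620e-01,  1.63406221e+00, -3.62737599e-06,
        1.15523832e+00, -2.42199493e-03]), 'qvel': array([ 0.00029404, -0.00171114, -0.0004774 ,  0.00053049,  0.00090607,
       -0.00047124]), 'joint_efforts': array([ 1.64685994e-04, -5.94902658e+01, -3.34933341e+01,  6.99277804e-02,
        1.83506001e-02, -1.43585675e-05]), 'tcp_pos': array([ 0.18810254, -0.59579212,  0.40404025]), 'eef_rot': array([ 9.88330471e-01,  1.52323567e-01, -9.77818578e-05, -6.33752948e-04]), 'force': array([-0.06946936, -0.72538598,  0.15683118]), 'moment': array([0.02636111, 0.04358763, 0.01263781]), 'grip_force': 0.0, 'opening': 0.09211280102471069}
```
View pics/top0.png

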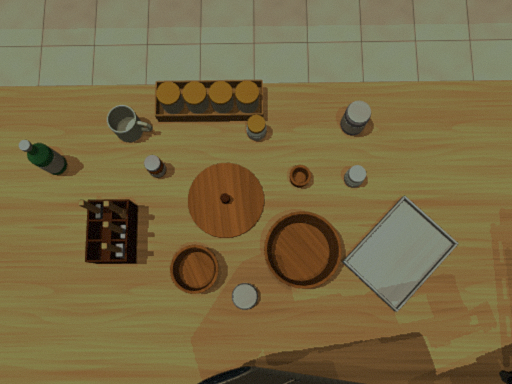

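View pics/scene0.png

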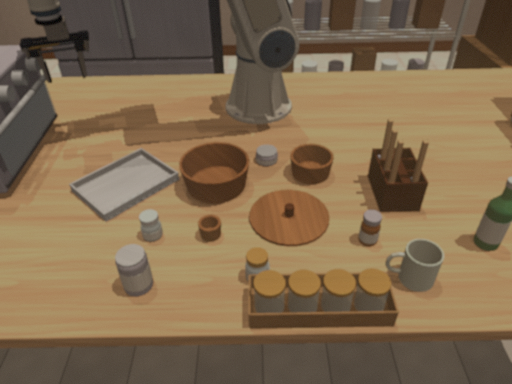

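The top view shows the large bowl at about (302,249), medium (195,269), small (300,176), lid (226,200), caddy (111,231) and tray (400,253). The jars are at (155,166), (257,127) and (356,176), with a tin or cap at (245,296). Next I'll take a closer look at the caddy and measure these.

Create h.py:
```python
import numpy as np, cv2
from station import env
from scipy.spatial.transform import Rotation as R
def cal(n):
    c=env.calibration(n); return c["camera_matrix"],c["T"]
def ray(c,u,v):
    K,T=c; d=T[:3,:3]@np.array([(u-K[0,2])/K[0,0],-(v-K[1,2])/K[1,1],-1.]); return T[:3,3],d
def onz(c,u,v,z):
    p,d=ray(c,u,v); return p+d*(z-p[2])/d[2]
def proj(c,P):
    K,T=c; q=T[:3,:3].T@(np.asarray(P,float)-T[:3,3]); return K[0,0]*q[0]/-q[2]+K[0,2],K[1,1]*-q[1]/-q[2]+K[1,2]
def two(a,pa,b,pb):
    p,d=ray(a,*pa);q,e=ray(b,*pb)
    s=np.linalg.lstsq(np.c_[d,-e],q-p,rcond=None)[0]
    A=p+s[0]*d;B=q+s[1]*e; return (A+B)/2,np.linalg.norm(A-B)
def circ(c,pts,z):
    W=np.array([onz(c,u,v,z)[:2] for u,v in pts]); 
    (x,y),r=cv2.minEnclosingCircle(W.astype(np.float32)); 
    (ex,ey),ax,an=cv2.fitEllipse(W.astype(np.float32)); return np.round([x,y,2*r,ex,ey,*ax],4)
```

Run:
```python
from h import *
t=cv2.imread("pics/top0.png"); s=cv2.imread("pics/scene0.png"); c=cal("top")
a=cv2.resize(t[185:275,70:150],None,fx=6,fy=6,interpolation=3)[:540,:400]
b=cv2.resize(s[115:215,360:440],None,fx=5,fy=5,interpolation=3)
a=cv2.resize(t[190:280,75:145],(400,514),interpolation=3); b=cv2.resize(b,(400,500))
cv2.imwrite("pics/cad.png",np.hstack([a[:500],b]))
hsv=cv2.cvtColor(t,cv2.COLOR_BGR2HSV); 
for p in [(290,250),(195,269),(210,190),(300,178),(230,220),(400,250),(350,350),(50,230)]: print(p,hsv[p[1],p[0]])
m=((hsv[...,1]>130)&(hsv[...,2]<150)&(hsv[...,0]<14)).astype(np.uint8)
cs,_=cv2.findContours(m,cv2.RETR_EXTERNAL,cv2.CHAIN_APPROX_NONE)
for k in cs:
    if cv2.contourArea(k)>150:
        x,y,w,h=cv2.boundingRect(k); z={0:0}.get(1,0)
        print((x,y,w,h),cv2.contourArea(k))
        for z in (0.01,0.045,0.065,0.085): print(z,circ(c,k[:,0],z))
```

```text
(290, 250) [ 14 182 112]
(195, 269) [ 14 182 123]
(210, 190) [ 15 199 122]
(300, 178) [ 14 200 111]
(230, 220) [ 14 185 123]
(400, 250) [ 42  33 138]
(350, 350) [ 16 154 103]
(50, 230) [ 23 127 130]
(85, 200, 53, 64) 2304.5
0.01 [0.5114 0.386  0.2034 0.5075 0.3873 0.1509 0.1803]
0.045 [0.5074 0.3754 0.198  0.5036 0.3766 0.1469 0.1755]
0.065 [0.5051 0.3692 0.1949 0.5014 0.3705 0.1446 0.1728]
0.085 [0.5029 0.3631 0.1918 0.4991 0.3643 0.1423 0.1701]
```

View pics/cad.png

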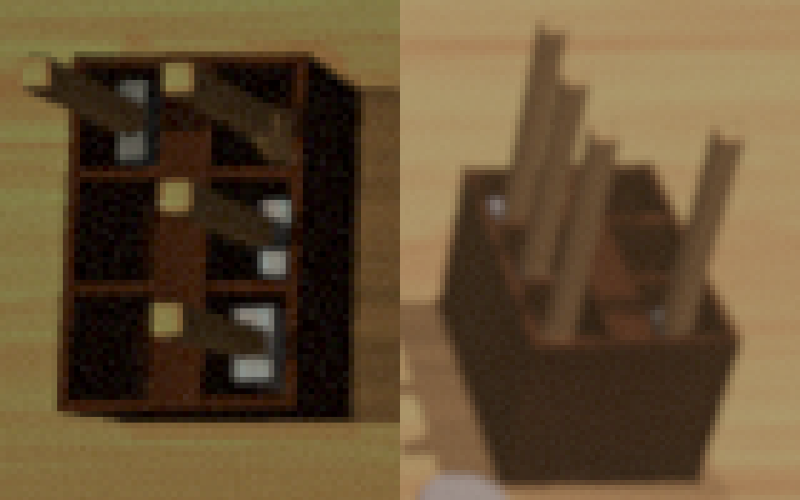

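The caddy holds four utensils. Three are in the right column (the -y pockets, handle tops at about (106,205), (106,225) and (104,247) in the full image). One is in the far +y pocket, with its tip near (81,203).

Run:
```python
from h import *
t=cv2.imread("pics/top0.png"); c=cal("top"); C=cal("scene")
hsv=cv2.cvtColor(t,cv2.COLOR_BGR2HSV)
m=((hsv[...,1]>160)&(hsv[...,2]<165)&(hsv[...,0]<17)).astype(np.uint8)
m=cv2.morphologyEx(m,cv2.MORPH_OPEN,np.ones((3,3)))
cs,_=cv2.findContours(m,cv2.RETR_EXTERNAL,cv2.CHAIN_APPROX_NONE)
for k in cs:
    if cv2.contourArea(k)>150:
        x,y,w,h=cv2.boundingRect(k); z={0:0}.get(1,0)
        print((x,y,w,h),cv2.contourArea(k))
        for z in (0.01,0.045,0.065,0.085): print(z,circ(c,k[:,0],z))
# tray bright
m=((hsv[...,1]<70)&(hsv[...,2]>90)).astype(np.uint8); m[:,:340]=0;m[:190]=0
k=max(cv2.findContours(m,0,cv2.CHAIN_APPROX_NONE)[0],key=cv2.contourArea)
W=np.array([onz(c,u,v,0.028)[:2] for u,v in k[:,0]]).astype(np.float32); print("tray",cv2.minAreaRect(W))
# handle tips: top z=.21
for u,v in [(75+36*.175,190+76*.175),(75+178*.175,190+78*.175),(75+177*.175,190+197*.175),(75+167*.175,190+320*.175)]:
    print("tip",onz(c,u,v,.21))
# caddy top corners z=.1
for u,v in [(78,55),(308,55),(60,410),(295,410)]: print("cad",onz(c,75+u*.175,190+v*.18*90/92.5,.1))
for n,u,v,z in [("spice",153,161,.085),("nuts",257,123,.075),("jam",357,173,.07),("tin",245,296,.03),("knob",226,198,.042)]: print(n,onz(c,u,v,z))
# robot shadow etc
print("kn", proj(C,onz(c,226,198,.042)))
```

```text
(170, 245, 49, 49) 1802.0
0.01 [0.4129 0.1581 0.1344 0.4131 0.1575 0.1288 0.1304]
0.045 [0.4115 0.1535 0.1309 0.4117 0.1529 0.1254 0.1269]
0.065 [0.4107 0.1508 0.1288 0.4109 0.1503 0.1234 0.125 ]
0.085 [0.4099 0.1482 0.1268 0.4102 0.1476 0.1214 0.123 ]
(90, 227, 38, 17) 234.0
0.01 [0.4928 0.3947 0.1031 0.5032 0.3995 0.0409 0.1012]
0.045 [0.4893 0.3837 0.1004 0.4995 0.3884 0.0398 0.0985]
0.065 [0.4873 0.3775 0.0988 0.4973 0.3821 0.0392 0.097 ]
0.085 [0.4853 0.3713 0.0973 0.4952 0.3758 0.0386 0.0955]
(264, 211, 78, 78) 4589.0
0.01 [ 0.4639 -0.1377  0.2122  0.4642 -0.1378  0.207   0.2084]
0.045 [ 0.4611 -0.1344  0.2066  0.4614 -0.1345  0.2015  0.2029]
0.065 [ 0.4596 -0.1326  0.2034  0.4599 -0.1327  0.1983  0.1997]
0.085 [ 0.458  -0.1308  0.2002  0.4583 -0.1309  0.1952  0.1966]
(290, 165, 22, 22) 325.5
0.01 [ 0.6694 -0.1353  0.0631  0.6697 -0.1361  0.0557  0.0607]
0.045 [ 0.6612 -0.1321  0.0614  0.6615 -0.1329  0.0543  0.0591]
0.065 [ 0.6565 -0.1303  0.0605  0.6568 -0.1311  0.0534  0.0582]
0.085 [ 0.6518 -0.1285  0.0595  0.6521 -0.1293  0.0526  0.0573]
(188, 163, 76, 75) 4376.5
0.01 [0.6
[... 214 characters left out ...]
81]
tray ((0.45375192165374756, -0.3972485065460205), (0.18968452513217926, 0.24971432983875275), 45.66875457763672)
tip [0.56044983 0.40113554 0.21      ]
tip [0.55910725 0.3418266  0.21      ]
tip [0.50943039 0.33989554 0.21      ]
tip [0.458904   0.34161054 0.21      ]
cad [0.5896076  0.42346711 0.1       ]
cad [0.58869935 0.31801559 0.1       ]
cad [0.42859275 0.42290546 0.1       ]
cad [0.42796409 0.31759003 0.1       ]
spice [0.69578022 0.26150757 0.085     ]
nuts [ 0.80206734 -0.01686083  0.075     ]
jam [ 0.66118508 -0.2822147   0.07      ]
tin [0.34010743 0.01868014 0.03      ]
knob [0.60167275 0.06898581 0.042     ]
kn (np.float64(287.18001615318184), np.float64(204.8258291875544))
```

Everything checks out against the given sizes. I'll align the tool with the world axes and go over the near wall of the medium bowl.

```bash
cat > st.py <<'E'
from h import *
o=env.observe(); r=R.from_quat(o["eef_rot"]).as_matrix()
print("t",o["time_s"],"tcp",o["tcp_pos"].round(4),"grasp",(o["tcp_pos"]+.171*r[:,2]).round(4),"x",r[:,0].round(3),"z",r[:,2].round(3),"F",o["force"].round(1),"op",round(o["opening"],4),"grip",round(o["grip_force"],1),"q",o["q"].round(2))
E
python3 nudge.py '{"offsets": [[0.05,0.14,-0.196,0,0,0,0.306],[0.05,0.14,-0.196,0,0,0,0.306],[0.05,0.14,-0.196,0,0,0,0.306],[0.05,0.14,-0.196,0,0,0,0.306],[0.05,0.14,-0.196,0,0,0,0.306],[0.05,0.14,-0.196,0,0,0,0.306],[0.05,0.14,-0.196,0,0,0,0.306],[0.05,0.14,-0.196,0,0,0,0.306]]}' 30; python3 st.py
```

```text
time_s: 0.77
tcp_pos: [0.263, -0.3657, 0.4048]
eef_rot: [1.0, 0.001, 0.0, 0.0]
force: [-0.6, -0.1, -0.9]
opening: 0.0503
grip_force: 0.0
t 0.7667 tcp [ 0.263  -0.3657  0.4048] grasp [ 0.263  -0.3657  0.2338] x [1.    0.002 0.   ] z [ 0. -0. -1.] F [-0.6 -0.1 -0.9] op 0.0503 grip 0.0 q [-0.95  0.08  1.99 -0.    1.08  0.62]
```

```bash
python3 nudge.py '{"offsets": [[0.03,0.074,-0.228,0.02,0,0,0],[0.03,0.074,-0.228,0.02,0,0,0],[0.03,0.074,-0.228,0.02,0,0,0],[0.03,0.074,-0.228,0.02,0,0,0],[0.03,0.074,-0.228,0.02,0,0,0],[0.03,0.074,-0.228,0.02,0,0,0],[0.03,0.074,-0.228,0.02,0,0,0]]}'; python3 nudge.py '{"offsets": [[0.03,0.074,-0.228,0.04,0,0,0],[0.03,0.074,-0.228,0.04,0,0,0],[0.03,0.074,-0.228,0.04,0,0,0],[0.03,0.074,-0.228,0.04,0,0,0],[0.03,0.074,-0.228,0.04,0,0,0],[0.03,0.074,-0.228,0.04,0,0,0],[0.03,0.074,-0.228,0.04,0,0,0],[0.03,0.074,-0.228,0.04,0,0,0]]}'; python3 st.py
python3 - <<'E'
from h import *
w=env.camera("wrist"); t=env.camera("top"); cv2.imwrite("pics/m1.png",np.hstack([cv2.resize(w,(400,300)),cv2.resize(t,(400,300))]))
c=cal("wrist")
print(proj(c,[.411,.1505,.065]),proj(c,[.411,.0905,.065]))
E
```

```text
time_s: 1.35
tcp_pos: [0.3379, -0.1359, 0.3844]
eef_rot: [1.0, 0.002, 0.0, -0.001]
force: [1.1, -0.2, 0.5]
opening: 0.0302
grip_force: 0.0
time_s: 2.02
tcp_pos: [0.4119, 0.0895, 0.3442]
eef_rot: [1.0, 0.001, -0.0, 0.0]
force: [-0.4, -0.8, 0.2]
opening: 0.0298
grip_force: 0.0
t 2.0167 tcp [0.4119 0.0895 0.3442] grasp [0.4118 0.0894 0.1732] x [ 1.     0.002 -0.001] z [-0.001 -0.001 -1.   ] F [-0.4 -0.8  0.2] op 0.0298 grip 0.0 q [ 0.21  0.11  2.11 -0.    0.92  1.78]
(np.float64(196.867464804871), np.float64(195.2123222058597)) (np.float64(255.32222872397952), np.float64(195.2608419364541))
```

View pics/m1.png

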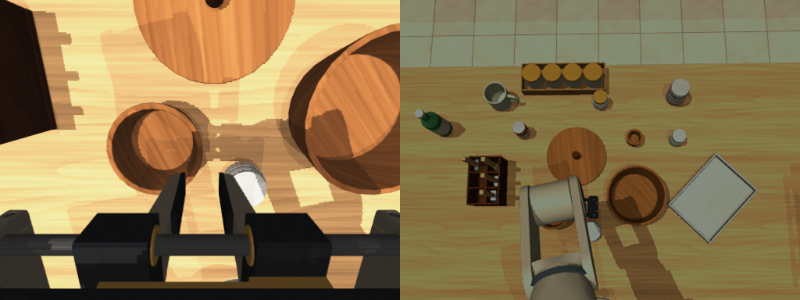

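The wrist view shows the medium bowl at about (157,149) in the crop, with the fingers straddling the line of its near wall. A white-lidded jar stands next to it at (245,185), clear of the fingers. I'll descend and pinch.

```bash
python3 nudge.py '{"offsets": [[0.03,0,0.001,0.07,0,0,0],[0.03,0,0.001,0.07,0,0,0],[0.03,0,0.001,0.1,0,0,0],[0.03,0,0.001,0.122,0,0,0],[0.03,0,0.001,0.122,0,0,0],[0.03,0,0.001,0.122,0,0,0]]}'; python3 nudge.py '{"offsets": [[0,0,0,0,0,0,0],[0,0,0,0,0,0,0],[0,0,0,0,0,0,0],[0,0,0,0,0,0,0],[0,0,0,0,0,0,0],[0,0,0,0,0,0,0]]}' 40;python3 nudge.py '{"offsets": [[0,0,0,-0.02,0,0,0],[0,0,0,-0.04,0,0,0],[0,0,0,-0.07,0,0,0],[0,0,0,-0.12,0,0,0],[0,0,0,-0.12,0,0,0],[0,0,0,-0.12,0,0,0]]}'; python3 st.py
python3 - <<'E'
from h import *
w=env.camera("wrist"); t=env.camera("scene"); cv2.imwrite("pics/m2.png",np.hstack([cv2.resize(w,(400,300)),cv2.resize(t,(400,300))]))
E
```

```text
time_s: 2.62
tcp_pos: [0.4106, 0.0866, 0.2225]
eef_rot: [1.0, -0.001, -0.001, 0.0]
force: [0.5, 0.0, -0.6]
opening: 0.03
grip_force: 0.0
time_s: 3.12
tcp_pos: [0.4125, 0.0884, 0.2245]
eef_rot: [1.0, -0.001, 0.003, -0.001]
force: [2.9, -1.0, 8.2]
opening: 0.0102
grip_force: 39.3
time_s: 3.62
tcp_pos: [0.4116, 0.0882, 0.3459]
eef_rot: [1.0, 0.0, 0.003, -0.001]
force: [0.0, -0.2, -2.3]
opening: 0.0078
grip_force: 40.0
t 3.6167 tcp [0.4116 0.0882 0.3459] grasp [0.4128 0.0884 0.1749] x [1.    0.    0.007] z [ 0.007  0.001 -1.   ] F [ 0.  -0.2 -2.3] op 0.0078 grip 40.0 q [ 0.21  0.11  2.11 -0.    0.92  1.78]
```

View pics/m2.png

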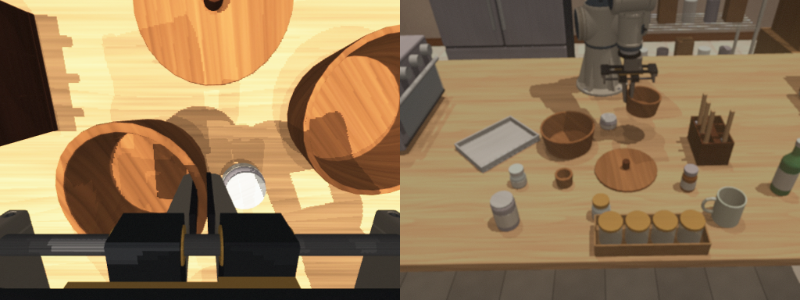

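The medium bowl is held at the rim in both views, and the large bowl hasn't moved. I'll carry it over and lower it.

```bash
python3 nudge.py '{"offsets": [[0,0.046,0.28,0,0,0,0],[0,0.046,0.28,0,0,0,0],[0,0.046,0.28,0,0,0,0],[0,0.046,0.28,0,0,0,0],[0,0.046,0.28,0,0,0,0],[0,0.046,0.28,0,0,0,0],[0,0.046,0.28,0,0,0,0],[0,0.046,0.28,0,0,0,0]]}';python3 nudge.py '{"offsets": [[0,0,0,0,0,0,0],[0,0,0,0,0,0,0]]}'; python3 st.py
python3 - <<'E'
from h import *
C=cal("scene"); c=cal("wrist"); w=env.camera("wrist"); t=env.camera("scene"); cv2.imwrite("pics/m3.png",np.hstack([cv2.resize(w,(400,300)),cv2.resize(t[90:240,130:330],(400,300))]))
E
```

```text
time_s: 4.38
tcp_pos: [0.4571, -0.1967, 0.3406]
eef_rot: [1.0, -0.002, -0.001, 0.001]
force: [-0.1, -0.4, -2.7]
opening: 0.0081
grip_force: 40.0
time_s: 4.55
tcp_pos: [0.4558, -0.1916, 0.3407]
eef_rot: [1.0, -0.001, -0.002, -0.001]
force: [0.2, -0.2, -1.7]
opening: 0.0079
grip_force: 40.0
t 4.55 tcp [ 0.4558 -0.1916  0.3407] grasp [ 0.4552 -0.1913  0.1697] x [ 1.    -0.001 -0.004] z [-0.004  0.002 -1.   ] F [ 0.2 -0.2 -1.7] op 0.0079 grip 40.0 q [-0.4   0.23  1.97  0.    0.95  1.17]
```

View pics/m3.png

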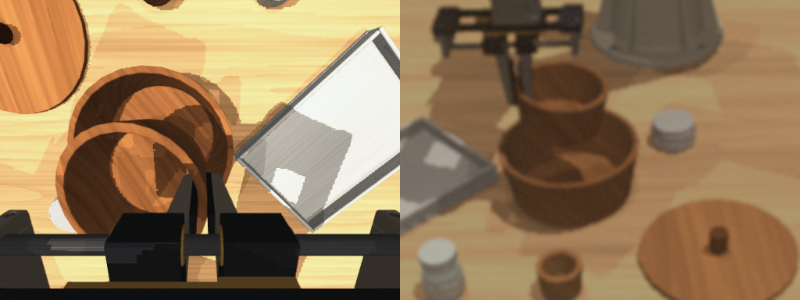

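The medium bowl hangs level, centred over the large one. I'll lower it.

```bash
python3 nudge.py '{"offsets": [[0,0.002,0,0.03,0,0,0],[0,0.002,0,0.06,0,0,0],[0,0.002,0,0.08,0,0,0],[0,0.002,0,0.095,0,0,0],[0,0.002,0,0.102,0,0,0],[0,0.002,0,0.106,0,0,0],[0,0.002,0,0.106,0,0,0]]}'; python3 st.py; python3 nudge.py '{"offsets": [[0,0,0,0.002,0,0,0],[0.014,0,0,0.002,0,0,0],[0.014,0,0,0.002,0,0,0],[0.014,0,0,0.002,0,0,0],[0.014,0,0,0.002,0,0,0]]}'; python3 st.py
```

```text
time_s: 5.23
tcp_pos: [0.4594, -0.1917, 0.2373]
eef_rot: [1.0, 0.001, 0.001, 0.001]
force: [-2.7, -4.4, 12.7]
opening: 0.0092
grip_force: 41.3
t 5.2333 tcp [ 0.4594 -0.1917  0.2373] grasp [ 0.4596 -0.192   0.0663] x [1.    0.002 0.001] z [ 0.001 -0.001 -1.   ] F [-2.7 -4.4 12.7] op 0.0092 grip 41.3 q [-0.4   0.39  2.03 -0.    0.71  1.17]
time_s: 5.65
tcp_pos: [0.4587, -0.1915, 0.2348]
eef_rot: [1.0, 0.0, 0.0, -0.0]
force: [-0.1, -0.5, -0.9]
opening: 0.0138
grip_force: 0.4
t 5.65 tcp [ 0.4587 -0.1915  0.2348] grasp [ 0.4587 -0.1915  0.0638] x [1.    0.001 0.   ] z [ 0.  0. -1.] F [-0.1 -0.5 -0.9] op 0.0138 grip 0.4 q [-0.4   0.4   2.04  0.    0.71  1.17]
```

```bash
python3 nudge.py '{"offsets": [[0.014,0,0,-0.03,0,0,0],[0.014,0,0,-0.06,0,0,0],[0.02,0,0,-0.13,0,0,0],[0.02,0,0,-0.13,0,0,0],[0.02,0,0,-0.13,0,0,0]]}'; python3 nudge.py '{"offsets": [[0.02,0.202,-0.033,0.01,0,0,0],[0.02,0.202,-0.033,0.01,0,0,0],[0.02,0.202,-0.033,0.01,0,0,0],[0.02,0.202,-0.033,0.01,0,0,0],[0.02,0.202,-0.033,0.01,0,0,0],[0.02,0.202,-0.033,0.01,0,0,0],[0.02,0.202,-0.033,0.01,0,0,0]]}'; python3 st.py
python3 - <<'E'
from h import *
w=env.camera("wrist"); t=env.camera("top"); cv2.imwrite("pics/s1w.png",w); cv2.imwrite("pics/s1.png",np.hstack([cv2.resize(w,(400,300)),cv2.resize(t[120:300,190:430],(400,300))]))
c=cal("wrist")
print(proj(c,[.661,-.1325,.045]),proj(c,[.661,-.1585,.045]))
E
```

```text
time_s: 6.07
tcp_pos: [0.4602, -0.1923, 0.3703]
eef_rot: [1.0, 0.0, 0.004, 0.002]
force: [0.5, -0.7, 0.5]
opening: 0.0199
grip_force: 0.0
time_s: 6.65
tcp_pos: [0.6618, -0.158, 0.3526]
eef_rot: [1.0, 0.001, -0.001, -0.0]
force: [-0.9, -0.4, -1.2]
opening: 0.0198
grip_force: 0.0
t 6.65 tcp [ 0.6618 -0.158   0.3526] grasp [ 0.6614 -0.1578  0.1816] x [ 1.     0.002 -0.002] z [-0.002  0.001 -1.   ] F [-0.9 -0.4 -1.2] op 0.0198 grip 0.0 q [-0.24  0.49  1.55  0.    1.11  1.33]
(np.float64(234.94267921681205), np.float64(185.82032456500738)) (np.float64(257.9619097457828), np.float64(185.8639237553472))
```

View pics/s1.png

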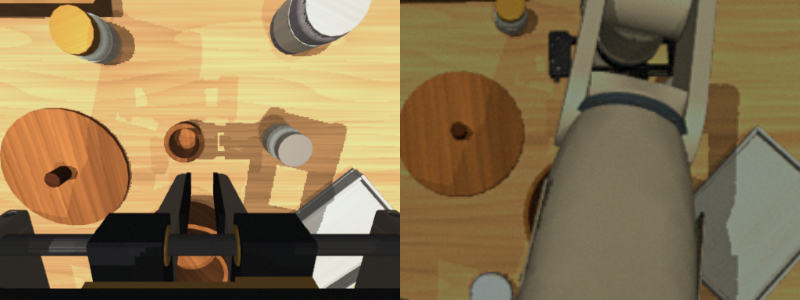

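The small bowl sits at (184,142) in the crop, as predicted. I'll descend and pinch it.

```bash
python3 nudge.py '{"offsets": [[0.02,0,0.001,0.08,0,0,0],[0.02,0,0.001,0.08,0,0,0],[0.02,0,0.001,0.11,0,0,0],[0.02,0,0.001,0.13,0,0,0],[0.02,0,0.001,0.142,0,0,0],[0.02,0,0.001,0.142,0,0,0],[0.02,0,0.001,0.142,0,0,0]]}'; python3 st.py; python3 nudge.py '{"offsets": [[0,0,0,0,0,0,0],[0,0,0,0,0,0,0],[0,0,0,0,0,0,0],[0,0,0,0,0,0,0],[0,0,0,0,0,0,0]]}' 20;python3 nudge.py '{"offsets": [[0,0,0,-0.02,0,0,0],[0,0,0,-0.04,0,0,0],[0,0,0,-0.07,0,0,0],[0,0,0,-0.145,0,0,0],[0,0,0,-0.145,0,0,0],[0,0,0,-0.145,0,0,0],[0,0,0,-0.145,0,0,0]]}'; python3 st.py
```

```text
time_s: 7.33
tcp_pos: [0.6595, -0.1603, 0.2126]
eef_rot: [1.0, -0.0, -0.001, -0.0]
force: [-0.8, 0.4, 0.1]
opening: 0.0196
grip_force: 0.0
t 7.3333 tcp [ 0.6595 -0.1603  0.2126] grasp [ 0.6592 -0.1602  0.0416] x [ 1.    -0.001 -0.002] z [-0.002  0.    -1.   ] F [-0.8  0.4  0.1] op 0.0196 grip 0.0 q [-0.24  0.65  1.63  0.    0.86  1.33]
time_s: 7.75
tcp_pos: [0.6613, -0.1603, 0.214]
eef_rot: [1.0, -0.0, 0.001, 0.0]
force: [1.5, -0.8, 5.5]
opening: 0.0112
grip_force: 18.6
time_s: 8.33
tcp_pos: [0.6611, -0.1602, 0.3601]
eef_rot: [1.0, -0.0, 0.002, 0.001]
force: [0.0, -0.8, -0.5]
opening: 0.01
grip_force: 21.7
t 8.3333 tcp [ 0.6611 -0.1602  0.3601] grasp [ 0.6617 -0.1604  0.1891] x [ 1.    -0.     0.004] z [ 0.004 -0.001 -1.   ] F [ 0.  -0.8 -0.5] op 0.01 grip 21.7 q [-0.24  0.48  1.55 -0.    1.11  1.33]
```

```bash
python3 nudge.py '{"offsets": [[0,-0.202,-0.005,0,0,0,0],[0,-0.202,-0.005,0,0,0,0],[0,-0.202,-0.005,0,0,0,0],[0,-0.202,-0.005,0,0,0,0],[0,-0.202,-0.005,0,0,0,0],[0,-0.202,-0.005,0,0,0,0],[0,-0.202,-0.005,0,0,0,0]]}';  python3 nudge.py '{"offsets": [[0,0,0,0.02,0,0,0],[0,0,0,0.02,0,0,0]]}'; python3 st.py
python3 - <<'E'
from h import *
w=env.camera("wrist"); t=env.camera("scene"); cv2.imwrite("pics/s2.png",np.hstack([cv2.resize(w,(400,300)),cv2.resize(t[90:240,130:330],(400,300))]))
E
```

```text
time_s: 8.92
tcp_pos: [0.4565, -0.1547, 0.3564]
eef_rot: [1.0, -0.0, -0.002, -0.0]
force: [1.2, -1.0, -0.5]
opening: 0.0104
grip_force: 21.6
time_s: 9.08
tcp_pos: [0.4585, -0.1548, 0.335]
eef_rot: [1.0, -0.0, -0.002, -0.001]
force: [-1.0, 0.3, -0.7]
opening: 0.0104
grip_force: 21.6
t 9.0833 tcp [ 0.4585 -0.1548  0.335 ] grasp [ 0.4579 -0.1546  0.164 ] x [ 1.    -0.    -0.003] z [-0.003  0.001 -1.   ] F [-1.   0.3 -0.7] op 0.0104 grip 21.6 q [-0.33  0.22  1.99  0.    0.93  1.24]
```

View pics/s2.png

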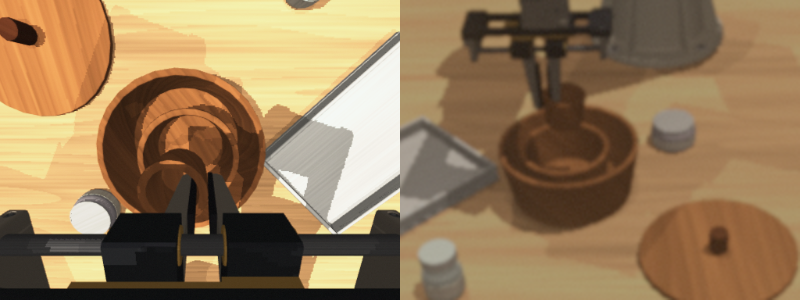

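The medium bowl is nested in the large one, with the small bowl held above it. I'll lower it.

```bash
python3 nudge.py '{"offsets": [[0,0,0,0.03,0,0,0],[0,0,0,0.06,0,0,0],[0,0,0,0.08,0,0,0],[0,0,0,0.095,0,0,0],[0,0,0,0.1,0,0,0],[0,0,0,0.104,0,0,0],[0,0,0,0.105,0,0,0]]}'; python3 st.py; python3 nudge.py '{"offsets": [[0.013,0,0,0,0,0,0],[0.014,0,0,0,0,0,0],[0.014,0,0,0,0,0,0],[0.014,0,0,0,0,0,0],[0.014,0,0,-0.02,0,0,0],[0.016,0,0,-0.05,0,0,0],[0.016,0,0,-0.08,0,0,0],[0.016,0,0,-0.12,0,0,0]]}'; python3 st.py
```

```text
time_s: 9.77
tcp_pos: [0.4593, -0.1551, 0.2328]
eef_rot: [1.0, 0.0, 0.0, 0.0]
force: [-0.9, -0.4, 0.9]
opening: 0.0102
grip_force: 21.7
t 9.7667 tcp [ 0.4593 -0.1551  0.2328] grasp [ 0.4593 -0.1551  0.0618] x [1. 0. 0.] z [ 0. -0. -1.] F [-0.9 -0.4  0.9] op 0.0102 grip 21.7 q [-0.33  0.39  2.06 -0.    0.69  1.24]
time_s: 10.43
tcp_pos: [0.4579, -0.1547, 0.353]
eef_rot: [1.0, -0.0, -0.001, -0.0]
force: [2.1, -0.5, 0.5]
opening: 0.0162
grip_force: 0.0
t 10.4333 tcp [ 0.4579 -0.1547  0.353 ] grasp [ 0.4574 -0.1545  0.182 ] x [ 1.    -0.    -0.003] z [-0.003  0.001 -1.   ] F [ 2.1 -0.5  0.5] op 0.0162 grip 0.0 q [-0.33  0.2   1.98  0.    0.97  1.24]
```

```bash
python3 nudge.py '{"offsets": [[0.06,0.145,-0.226,0,0,0,0],[0.06,0.145,-0.226,0,0,0,0],[0.06,0.145,-0.226,0,0,0,0],[0.06,0.145,-0.226,0,0,0,0],[0.06,0.145,-0.226,0,0,0,0],[0.06,0.145,-0.226,0,0,0,0],[0.06,0.145,-0.226,0,0,0,0],[0.06,0.145,-0.226,0,0,0,0]]}'; python3 st.py
python3 - <<'E'
from h import *
w=env.camera("wrist"); t=env.camera("top"); cv2.imwrite("pics/l1t.png",t); cv2.imwrite("pics/l1.png",np.hstack([cv2.resize(w,(400,300)),cv2.resize(t[120:300,190:430],(400,300))]))
c=cal("wrist")
print(proj(c,[.6027,.071,.042]),proj(c,[.6027,.071,.01]),proj(c,[.7097,.071,.01]))
E
```

```text
time_s: 11.1
tcp_pos: [0.6055, 0.0744, 0.3531]
eef_rot: [1.0, 0.001, 0.001, -0.001]
force: [0.6, -0.5, -0.0]
opening: 0.0597
grip_force: 0.0
t 11.1 tcp [0.6055 0.0744 0.3531] grasp [0.6059 0.0746 0.1821] x [1.    0.003 0.002] z [ 0.002  0.001 -1.   ] F [ 0.6 -0.5 -0. ] op 0.0597 grip 0.0 q [0.12 0.38 1.72 0.   1.04 1.69]
(np.float64(258.2369617312638), np.float64(187.51861931650635)) (np.float64(258.22440217918927), np.float64(180.4163917620764)) (np.float64(258.5111363083734), np.float64(89.26568599195912))
```

View pics/l1.png

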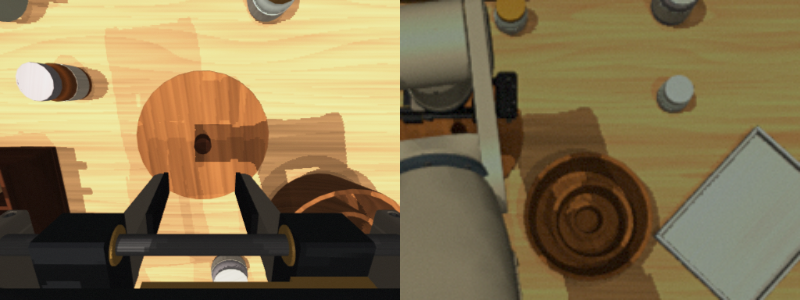

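The nest is right: three concentric bowls in the top crop. The lid knob is at (202,146), as predicted. I'll grasp the knob.

```bash
python3 nudge.py '{"offsets": [[0.06,0,0,0.08,0,0,0],[0.06,0,0,0.08,0,0,0],[0.06,0,0,0.11,0,0,0],[0.06,0,0,0.13,0,0,0],[0.06,0,0,0.147,0,0,0],[0.06,0,0,0.147,0,0,0],[0.06,0,0,0.147,0,0,0]]}'; python3 st.py; python3 nudge.py '{"offsets": [[0,0,0,0,0,0,0],[0,0,0,0,0,0,0],[0,0,0,0,0,0,0],[0,0,0,0,0,0,0],[0,0,0,0,0,0,0],[0,0,0,0,0,0,0]]}' 30;python3 nudge.py '{"offsets": [[0,0,0,-0.02,0,0,0],[0,0,0,-0.04,0,0,0],[0,0,0,-0.07,0,0,0],[0,0,0,-0.15,0,0,0],[0,0,0,-0.15,0,0,0],[0,0,0,-0.15,0,0,0],[0,0,0,-0.15,0,0,0]]}'; python3 st.py
python3 - <<'E'
from h import *
t=cv2.imread("pics/l1t.png"); c=cal("top"); hsv=cv2.cvtColor(t,cv2.COLOR_BGR2HSV)
m=((hsv[...,1]>160)&(hsv[...,2]<165)&(hsv[...,0]<17)).astype(np.uint8); m[:,:262]=0; m[:,350:]=0; m[:205]=0
m=cv2.morphologyEx(m,cv2.MORPH_OPEN,np.ones((3,3)))
k=max(cv2.findContours(m,0,cv2.CHAIN_APPROX_NONE)[0],key=cv2.contourArea); print(cv2.boundingRect(k),circ(c,k[:,0],.085))
E
```

```text
time_s: 11.78
tcp_pos: [0.6029, 0.0697, 0.2055]
eef_rot: [1.0, -0.001, -0.001, 0.0]
force: [0.8, -0.2, 1.0]
opening: 0.0602
grip_force: 0.0
t 11.7833 tcp [0.6029 0.0697 0.2055] grasp [0.6026 0.0696 0.0345] x [ 1.    -0.002 -0.002] z [-0.002 -0.    -1.   ] F [ 0.8 -0.2  1. ] op 0.0602 grip 0.0 q [ 0.11  0.57  1.81 -0.    0.77  1.69]
time_s: 12.28
tcp_pos: [0.604, 0.0713, 0.2064]
eef_rot: [1.0, -0.0, 0.001, -0.0]
force: [-0.6, 1.6, 5.6]
opening: 0.0253
grip_force: 30.0
time_s: 12.87
tcp_pos: [0.6043, 0.0711, 0.3579]
eef_rot: [1.0, 0.0, 0.002, -0.0]
force: [0.4, 0.4, -3.5]
opening: 0.0252
grip_force: 30.0
t 12.8667 tcp [0.6043 0.0711 0.3579] grasp [0.605  0.0711 0.1869] x [1.    0.    0.004] z [ 0.004  0.    -1.   ] F [ 0.4  0.4 -3.5] op 0.0252 grip 30.0 q [ 0.11  0.37  1.72 -0.    1.05  1.69]
(264, 212, 78, 72) [ 0.4591 -0.1302  0.2009  0.4594 -0.1322  0.1727  0.1917]
```

```bash
python3 nudge.py '{"offsets": [[0,-0.145,0.202,0,0,0,0],[0,-0.145,0.202,0,0,0,0],[0,-0.145,0.202,0,0,0,0],[0,-0.145,0.202,0,0,0,0],[0,-0.145,0.202,0,0,0,0],[0,-0.145,0.202,0,0,0,0],[0,-0.145,0.202,0,0,0,0],[0,-0.145,0.202,0,0,0,0]]}'; python3 nudge.py '{"offsets": [[0,0,0,0.02,0,0,0],[0,0,0,0.045,0,0,0],[0,0,0,0.055,0,0,0],[0,0,0,0.06,0,0,0],[0,0,0,0.064,0,0,0],[0,0,0,0.065,0,0,0]]}'; python3 st.py; python3 nudge.py '{"offsets": [[0,0,0,0.001,0,0,0],[0,0,0,0.002,0,0,0],[0.03,0,0,0.002,0,0,0],[0.05,0,0,0.002,0,0,0],[0.06,0,0,0.002,0,0,0],[0.06,0,0,-0.03,0,0,0],[0.06,0,0,-0.08,0,0,0],[0.06,0,0,-0.12,0,0,0]]}'; python3 st.py
```

```text
time_s: 13.53
tcp_pos: [0.4569, -0.1322, 0.3541]
eef_rot: [1.0, -0.002, -0.002, -0.0]
force: [0.6, 0.0, -2.0]
opening: 0.0258
grip_force: 30.0
time_s: 14.03
tcp_pos: [0.4589, -0.1302, 0.2911]
eef_rot: [1.0, 0.0, -0.001, -0.001]
force: [-6.5, 4.7, 17.9]
opening: 0.0254
grip_force: 30.0
t 14.0333 tcp [ 0.4589 -0.1302  0.2911] grasp [ 0.4586 -0.1301  0.1201] x [ 1.     0.001 -0.002] z [-0.002  0.001 -1.   ] F [-6.5  4.7 17.9] op 0.0254 grip 30.0 q [-0.28  0.28  2.04  0.    0.82  1.29]
time_s: 14.7
tcp_pos: [0.4584, -0.1307, 0.4049]
eef_rot: [1.0, 0.0, -0.001, -0.0]
force: [0.6, -1.3, -0.3]
opening: 0.0594
grip_force: 0.0
t 14.7 tcp [ 0.4584 -0.1307  0.4049] grasp [ 0.458  -0.1306  0.2339] x [ 1.     0.    -0.002] z [-0.002  0.001 -1.   ] F [ 0.6 -1.3 -0.3] op 0.0594 grip 0.0 q [-0.28  0.12  1.94 -0.    1.08  1.29]
```

The lid is seated (17.9 N on contact). For the utensils I'll grip each handle with the tool tilted 60° forward, so that turning the wrist back lays the utensil horizontal. First I'll write a helper that gives the shift and turn in tool axes.

```bash
cat > go.py <<'E'
# grasp x y z, tilt deg, heading deg -> shift and turn in tool axes
import sys
from h import *
gx,gy,gz,th,hd=map(float,sys.argv[1:6]); th,hd=np.radians([th,hd])
z=np.array([np.sin(th)*np.cos(hd),np.sin(th)*np.sin(hd),-np.cos(th)]); y=np.array([np.sin(hd),-np.cos(hd),0])
T=np.c_[np.cross(y,z),y,z]; p=np.array([gx,gy,gz])-.171*z
o=env.observe(); r=R.from_quat(o["eef_rot"]).as_matrix()
d=r.T@(p-o["tcp_pos"]); print("tcp goal",p.round(3),"shift",d.round(4),np.linalg.norm(d).round(3),"turn",R.from_matrix(r.T@T).as_rotvec().round(3))
E
python3 nudge.py '{"offsets": [[0.06,-0.1,-0.28,-0.02,0,0.7,0],[0.06,-0.1,-0.28,-0.02,0,0.7,0],[0.06,-0.1,-0.28,-0.02,0,0.7,0],[0.06,-0.1,-0.28,-0.02,0,0.7,0],[0.06,-0.1,-0.28,-0.02,0,0.7,0],[0.06,-0.1,-0.28,-0.02,0,0.7,0],[0.06,-0.1,-0.28,-0.02,0,0.7,0],[0.06,-0.1,-0.28,-0.02,0,0.7,0]]}';python3 st.py; python3 go.py .39 .3416 .19 60 0
python3 - <<'E'
from h import *
t=env.camera("top"); cv2.imwrite("pics/u0t.png",t)
s=env.camera("scene"); cv2.imwrite("pics/u0.png",np.hstack([cv2.resize(t[120:330,80:400],(400,300)),cv2.resize(s,(400,300))]))
E
```

```text
time_s: 15.37
tcp_pos: [0.3715, 0.1137, 0.4212]
eef_rot: [0.941, -0.001, 0.338, 0.002]
force: [0.0, -1.3, 0.1]
opening: 0.0601
grip_force: 0.0
t 15.3667 tcp [0.3715 0.1137 0.4212] grasp [0.4803 0.1131 0.2892] x [0.771 0.    0.636] z [ 0.636 -0.004 -0.771] F [ 0.  -1.3  0.1] op 0.0601 grip 0.0 q [ 0.4  -0.19  2.29 -0.6   0.47  2.44]
tcp goal [0.242 0.342 0.276] shift [-0.1927 -0.228   0.029 ] 0.3 turn [0.004 0.358 0.001]
```

View pics/u0.png

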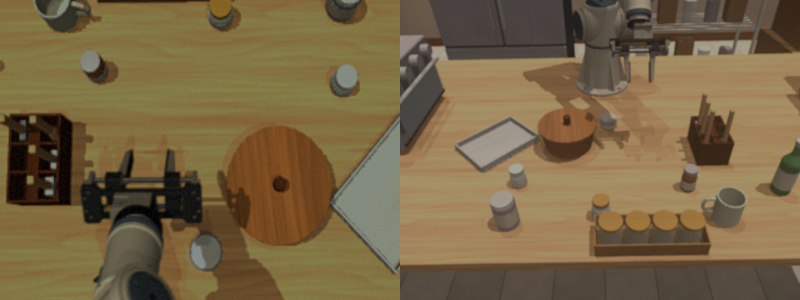

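The lid covers the bowl in both views. Heading +x would push the wrist joint close to its range, so I'll come at the handles from the -y side (heading 90°).

```bash
python3 go.py .459 .22 .28 45 45;python3 go.py .459 .272 .19 60 90
```

```text
tcp goal [0.374 0.134 0.401] shift [-0.0112 -0.0185  0.0172] 0.028 turn [ 0.528  0.093 -0.579]
tcp goal [0.459 0.124 0.276] shift [-0.0249 -0.008   0.1684] 0.17 turn [ 1.203  0.283 -1.018]
```

```bash
python3 nudge.py '{"offsets": [[0.04,-0.01,-0.02,0.02,0.53,0.09,-0.58],[0.04,-0.01,-0.02,0.02,0.53,0.09,-0.58],[0.04,-0.01,-0.02,0.02,0.53,0.09,-0.58],[0.04,-0.01,-0.02,0.02,0.53,0.09,-0.58],[0.04,-0.01,-0.02,0.02,0.53,0.09,-0.58],[0.04,-0.01,-0.02,0.02,0.53,0.09,-0.58],[0.04,-0.01,-0.02,0.02,0.53,0.09,-0.58],[0.04,-0.01,-0.02,0.02,0.53,0.09,-0.58]]}'; python3 st.py; python3 go.py .459 .262 .195 60 90
```

```text
time_s: 16.13
tcp_pos: [0.3761, 0.132, 0.397]
eef_rot: [0.916, 0.206, 0.334, -0.083]
force: [0.4, 0.2, -0.3]
opening: 0.0398
grip_force: 0.0
t 16.1333 tcp [0.3761 0.132  0.397 ] grasp [0.4748 0.1816 0.2665] x [0.692 0.322 0.646] z [ 0.577  0.29  -0.763] F [ 0.4  0.2 -0.3] op 0.0398 grip 0.0 q [ 0.28 -0.15  2.32  0.42  0.29  1.05]
tcp goal [0.459 0.114 0.28 ] shift [-0.0237  0.0539  0.1315] 0.144 turn [ 0.857  0.299 -0.733]
```

```bash
python3 nudge.py '{"offsets": [[0.04,-0.02,0.04,0.06,0.86,0.3,-0.73],[0.04,-0.02,0.04,0.06,0.86,0.3,-0.73],[0.04,-0.02,0.04,0.06,0.86,0.3,-0.73],[0.04,-0.02,0.05,0.1,0.86,0.3,-0.73],[0.04,-0.02,0.05,0.1,0.86,0.3,-0.73],[0.04,-0.02,0.05,0.13,0.86,0.3,-0.73],[0.04,-0.024,0.054,0.13,0.86,0.3,-0.73],[0.04,-0.024,0.054,0.13,0.86,0.3,-0.73]]}'; python3 st.py; python3 go.py .459 .262 .195 60 90
```

```text
time_s: 16.8
tcp_pos: [0.4474, 0.1154, 0.2946]
eef_rot: [0.854, 0.364, 0.321, -0.186]
force: [-0.1, -0.1, 0.3]
opening: 0.0403
grip_force: 0.0
t 16.8 tcp [0.4474 0.1154 0.2946] grasp [0.5182 0.2097 0.1707] x [0.529 0.502 0.684] z [ 0.414  0.551 -0.724] F [-0.1 -0.1  0.3] op 0.0403 grip 0.0 q [ 0.05  0.23  2.27  1.42  0.56 -0.41]
tcp goal [0.459 0.114 0.28 ] shift [-0.0043  0.0107  0.0142] 0.018 turn [ 0.526  0.246 -0.518]
```

```bash
python3 nudge.py '{"offsets": [[0.04,-0.004,0.01,0.014,0.53,0.25,-0.52],[0.04,-0.004,0.01,0.014,0.53,0.25,-0.52],[0.04,-0.004,0.01,0.014,0.53,0.25,-0.52],[0.04,-0.004,0.01,0.014,0.53,0.25,-0.52],[0.04,-0.004,0.01,0.014,0.53,0.25,-0.52],[0.04,-0.004,0.01,0.014,0.53,0.25,-0.52],[0.04,-0.004,0.01,0.014,0.53,0.25,-0.52],[0.04,-0.004,0.01,0.014,0.53,0.25,-0.52]]}'; python3 st.py; python3 go.py .459 .262 .195 60 90;python3 go.py .459 .3416 .149 60 90
```

```text
time_s: 17.47
tcp_pos: [0.4583, 0.1143, 0.2801]
eef_rot: [0.612, 0.611, 0.353, -0.356]
force: [-0.1, -1.2, 0.6]
opening: 0.04
grip_force: 0.0
t 17.4667 tcp [0.4583 0.1143 0.2801] grasp [0.458  0.2627 0.1951] x [0.003 0.498 0.867] z [-0.002  0.867 -0.498] F [-0.1 -1.2  0.6] op 0.04 grip 0.0 q [-0.07  0.43  2.13  1.21  1.18 -0.93]
tcp goal [0.459 0.114 0.28 ] shift [ 0.0001  0.0007 -0.0006] 0.001 turn [-0.002 -0.003 -0.003]
tcp goal [0.459 0.194 0.234] shift [-0.0002  0.0009  0.0914] 0.091 turn [-0.002 -0.003 -0.003]
```

```bash
python3 nudge.py '{"offsets": [[0.04,0,0.001,0.03,0,0,0],[0.04,0,0.001,0.06,0,0,0],[0.04,0,0.001,0.08,0,0,0],[0.04,0,0.001,0.091,0,0,0],[0.04,0,0.001,0.091,0,0,0],[0.04,0,0.001,0.091,0,0,0]]}'; python3 st.py; python3 nudge.py '{"offsets": [[0,0,0,0,0,0,0],[0,0,0,0,0,0,0],[0,0,0,0,0,0,0],[0,0,0,0,0,0,0],[0,0,0,0,0,0,0],[0,0,0,0,0,0,0]]}' 35; python3 st.py; python3 nudge.py '{"offsets": [[0,0.02,0,-0.012,0,0,0],[0,0.05,0,-0.029,0,0,0],[0,0.08,0,-0.046,0,0,0],[0,0.104,0,-0.06,0,0,0],[0,0.13,0,-0.075,0,0,0],[0,0.13,0,-0.075,0,0,0],[0,0.13,0,-0.075,0,0,0]]}'; python3 st.py;  python3 go.py .47 .15 .33 -10 20
```

```text
time_s: 17.97
tcp_pos: [0.4576, 0.1941, 0.2354]
eef_rot: [0.612, 0.612, 0.352, -0.356]
force: [-0.3, -0.5, 0.7]
opening: 0.0398
grip_force: 0.0
t 17.9667 tcp [0.4576 0.1941 0.2354] grasp [0.4568 0.3424 0.1502] x [0.004 0.498 0.867] z [-0.004  0.867 -0.498] F [-0.3 -0.5  0.7] op 0.0398 grip 0.0 q [ 0.1   0.53  2.14  1.39  1.07 -1.01]
time_s: 18.47
tcp_pos: [0.4578, 0.1939, 0.2353]
eef_rot: [0.612, 0.612, 0.352, -0.356]
force: [0.2, -0.1, 0.1]
opening: 0.0134
grip_force: 34.9
t 18.4667 tcp [0.4578 0.1939 0.2353] grasp [0.4571 0.3422 0.1502] x [0.003 0.498 0.867] z [-0.004  0.867 -0.498] F [ 0.2 -0.1  0.1] op 0.0134 grip 34.9 q [ 0.1   0.53  2.14  1.39  1.07 -1.02]
time_s: 19.05
tcp_pos: [0.4586, 0.1937, 0.3868]
eef_rot: [0.611, 0.612, 0.353, -0.355]
force: [0.3, 0.6, -0.1]
opening: 0.0139
grip_force: 34.9
t 19.05 tcp [0.4586 0.1937 0.3868] grasp [0.4581 0.342  0.3016] x [-0.     0.498  0.867] z [-0.003  0.867 -0.498] F [ 0.3  0.6 -0.1] op 0.0139 grip 34.9 q [ 0.1   0.24  2.07  1.22  1.16 -0.64]
tcp goal [0.498 0.16  0.498] shift [ 0.0801  0.039  -0.0848] 0.123 turn [-0.55  -1.059  1.172]
```

```bash
python3 go.py .46 .14 .33 15 35; python3 nudge.py '{"offsets": [[0,0.06,0.03,-0.07,-0.4,-0.75,0.85],[0,0.06,0.03,-0.07,-0.4,-0.75,0.85],[0,0.06,0.03,-0.07,-0.4,-0.75,0.85],[0,0.06,0.03,-0.07,-0.4,-0.75,0.85],[0,0.06,0.03,-0.07,-0.4,-0.75,0.85],[0,0.06,0.03,-0.07,-0.4,-0.75,0.85],[0,0.06,0.03,-0.07,-0.4,-0.75,0.85],[0,0.06,0.03,-0.07,-0.4,-0.75,0.85]]}'; python3 st.py;  python3 go.py .46 0 .33 -10 0;python3 go.py .4405 -.468 .15 -30 -44.3
```

```text
tcp goal [0.424 0.115 0.495] shift [ 0.0547 -0.0353 -0.1225] 0.139 turn [-0.602 -0.724  0.781]
time_s: 19.72
tcp_pos: [0.4888, 0.1628, 0.4704]
eef_rot: [0.897, 0.394, 0.115, -0.163]
force: [-0.9, 0.2, -1.0]
opening: 0.0137
grip_force: 34.9
t 19.7167 tcp [0.4888 0.1628 0.4704] grasp [0.5021 0.2282 0.313 ] x [0.664 0.669 0.334] z [ 0.078  0.383 -0.921] F [-0.9  0.2 -1. ] op 0.0137 grip 34.9 q [0.2  0.08 1.86 0.42 1.07 0.76]
tcp goal [0.49  0.    0.498] shift [-0.099   0.0987 -0.088 ] 0.165 turn [-0.266 -0.401  0.846]
tcp goal [ 0.502 -0.528  0.298] shift [-0.5111  0.4842 -0.1046] 0.712 turn [-0.013 -0.5    1.658]
```

```bash
python3 nudge.py '{"offsets": [[0,-0.1,0.1,-0.09,-0.27,-0.4,0.85],[0,-0.1,0.1,-0.09,-0.27,-0.4,0.85],[0,-0.1,0.1,-0.09,-0.27,-0.4,0.85],[0,-0.1,0.1,-0.09,-0.27,-0.4,0.85],[0,-0.1,0.1,-0.09,-0.27,-0.4,0.85],[0,-0.1,0.1,-0.09,-0.27,-0.4,0.85],[0,-0.1,0.1,-0.09,-0.27,-0.4,0.85],[0,-0.1,0.1,-0.09,-0.27,-0.4,0.85]]}'; python3 st.py;  python3 go.py .46 -.25 .25 -20 -25
```

```text
time_s: 20.38
tcp_pos: [0.4906, -0.0026, 0.4987]
eef_rot: [0.996, -0.003, -0.087, 0.0]
force: [0.2, 0.0, -0.8]
opening: 0.0138
grip_force: 34.9
t 20.3833 tcp [ 0.4906 -0.0026  0.4987] grasp [ 0.4608 -0.0026  0.3303] x [ 0.985 -0.006 -0.174] z [-0.174 -0.    -0.985] F [ 0.2  0.  -0.8] op 0.0138 grip 34.9 q [-0.01  0.11  1.74 -0.    1.46  1.57]
tcp goal [ 0.513 -0.275  0.411] shift [0.0389 0.2719 0.0828] 0.287 turn [ 0.113 -0.172  0.416]
```

```bash
python3 nudge.py '{"offsets": [[0,0.04,0.27,0.08,0.11,-0.17,0.42],[0,0.04,0.27,0.08,0.11,-0.17,0.42],[0,0.04,0.27,0.08,0.11,-0.17,0.42],[0,0.04,0.27,0.08,0.11,-0.17,0.42],[0,0.04,0.27,0.08,0.11,-0.17,0.42],[0,0.04,0.27,0.08,0.11,-0.17,0.42],[0,0.04,0.27,0.08,0.11,-0.17,0.42],[0,0.04,0.27,0.08,0.11,-0.17,0.42]]}'; python3 st.py;  python3 go.py .4405 -.468 .10 -30 -44.3
```

```text
time_s: 21.05
tcp_pos: [0.5159, -0.2768, 0.4097]
eef_rot: [0.962, -0.213, -0.169, -0.038]
force: [-1.1, 1.2, -1.2]
opening: 0.0137
grip_force: 34.9
t 21.05 tcp [ 0.5159 -0.2768  0.4097] grasp [ 0.4631 -0.252   0.249 ] x [ 0.852 -0.397 -0.341] z [-0.309  0.145 -0.94 ] F [-1.1  1.2 -1.2] op 0.0137 grip 34.9 q [-0.49  0.39  1.6  -0.02  1.51  1.52]
tcp goal [ 0.502 -0.528  0.248] shift [0.1426 0.2336 0.1201] 0.299 turn [ 0.142 -0.174  0.306]
```

```bash
python3 nudge.py '{"offsets": [[0,0.143,0.234,0.12,0.14,-0.17,0.31],[0,0.143,0.234,0.12,0.14,-0.17,0.31],[0,0.143,0.234,0.12,0.14,-0.17,0.31],[0,0.143,0.234,0.12,0.14,-0.17,0.31],[0,0.143,0.234,0.12,0.14,-0.17,0.31],[0,0.143,0.234,0.12,0.14,-0.17,0.31],[0,0.143,0.234,0.12,0.14,-0.17,0.31],[0,0.143,0.234,0.12,0.14,-0.17,0.31]]}'; python3 st.py;  python3 go.py .4405 -.468 .04 -30 -44.3
python3 - <<'E'
from h import *
w=env.camera("wrist");t=env.camera("top"); s=env.camera("scene"); cv2.imwrite("pics/u1.png",np.hstack([cv2.resize(t[160:340,300:500],(400,360)),cv2.resize(s[120:240,50:270],(400,360))]))
E
```

```text
time_s: 21.72
tcp_pos: [0.5015, -0.5268, 0.2461]
eef_rot: [0.895, -0.365, -0.238, -0.097]
force: [-1.7, 1.9, -1.2]
opening: 0.0137
grip_force: 34.9
t 21.7167 tcp [ 0.5015 -0.5268  0.2461] grasp [ 0.4407 -0.4673  0.0978] x [ 0.619 -0.607 -0.497] z [-0.355  0.348 -0.867] F [-1.7  1.9 -1.2] op 0.0137 grip 34.9 q [-0.81  0.81  1.28 -0.02  1.58  1.54]
tcp goal [ 0.502 -0.528  0.188] shift [0.0295 0.0005 0.05  ] 0.058 turn [-0.001 -0.003 -0.002]
```

View pics/u1.png

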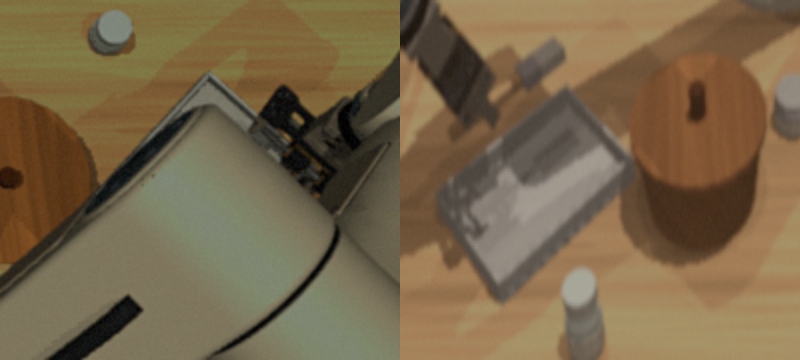

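The utensil is level and parallel to the tray's long side. I'll lower it and let go.

```bash
python3 nudge.py '{"offsets": [[0,0.015,0,0.025,0,0,0],[0,0.025,0,0.043,0,0,0],[0,0.028,0,0.048,0,0,0],[0,0.028,0,0.048,0,0,0],[0,0.028,0,0.048,0,0,0]]}'; python3 st.py; python3 nudge.py '{"offsets": [[0.016,0,0,0,0,0,0],[0.018,0,0,0,0,0,0],[0.02,0,0,0,0,0,0],[0.022,0,0,0,0,0,0],[0.022,0,0,0,0,0,0],[0.024,-0.025,0,-0.044,0,0,0],[0.03,-0.1,0,-0.17,0,0,0],[0.04,-0.1,0,-0.17,0,0,0]]}'; python3 st.py; python3 go.py .48 -.12 .31 0 0
```

```text
time_s: 22.28
tcp_pos: [0.5051, -0.5234, 0.1988]
eef_rot: [0.896, -0.364, -0.236, -0.096]
force: [-0.2, 0.1, -0.5]
opening: 0.0137
grip_force: 34.9
t 22.2833 tcp [ 0.5051 -0.5234  0.1988] grasp [ 0.4449 -0.4647  0.0499] x [ 0.624 -0.608 -0.492] z [-0.352  0.344 -0.871] F [-0.2  0.1 -0.5] op 0.0137 grip 34.9 q [-0.8   0.86  1.29 -0.01  1.5   1.55]
time_s: 22.95
tcp_pos: [0.5027, -0.5228, 0.3232]
eef_rot: [0.895, -0.365, -0.237, -0.096]
force: [0.4, -0.8, -0.3]
opening: 0.0345
grip_force: 0.0
t 22.95 tcp [ 0.5027 -0.5228  0.3232] grasp [ 0.4423 -0.4638  0.1745] x [ 0.622 -0.608 -0.494] z [-0.353  0.345 -0.869] F [ 0.4 -0.8 -0.3] op 0.0345 grip 0.0 q [-0.8   0.73  1.25 -0.01  1.68  1.54]
tcp goal [ 0.48  -0.12   0.481] shift [-0.3369 -0.2722  0.0099] 0.433 turn [-0.2    0.49  -0.756]
```

```bash
python3 nudge.py '{"offsets": [[0.04,-0.17,-0.14,0,-0.1,0.25,-0.38],[0.04,-0.17,-0.14,0,-0.1,0.25,-0.38],[0.04,-0.17,-0.14,0,-0.1,0.25,-0.38],[0.04,-0.17,-0.14,0,-0.1,0.25,-0.38],[0.04,-0.17,-0.14,0,-0.1,0.25,-0.38],[0.04,-0.17,-0.14,0,-0.1,0.25,-0.38],[0.04,-0.17,-0.14,0,-0.1,0.25,-0.38]]}'; python3 st.py; python3 go.py .48 -.03 .29 5 20;python3 - <<'E'
from h import *
t=env.camera("top"); cv2.imwrite("pics/u2t.png",t)
E
```

```text
time_s: 23.53
tcp_pos: [0.4951, -0.3172, 0.4084]
eef_rot: [0.974, -0.186, -0.117, -0.048]
force: [0.9, -0.6, 0.3]
opening: 0.0404
grip_force: 0.0
t 23.5333 tcp [ 0.4951 -0.3172  0.4084] grasp [ 0.4591 -0.2938  0.2428] x [ 0.904 -0.35  -0.246] z [-0.211  0.137 -0.968] F [ 0.9 -0.6  0.3] op 0.0404 grip 0.0 q [-0.57  0.36  1.62  0.    1.41  1.37]
tcp goal [ 0.466 -0.035  0.46 ] shift [-0.138  -0.2531 -0.0056] 0.288 turn [-0.107  0.303 -0.728]
```

```bash
python3 nudge.py '{"offsets": [[0.04,-0.14,-0.25,0,-0.11,0.3,-0.73],[0.04,-0.14,-0.25,0,-0.11,0.3,-0.73],[0.04,-0.14,-0.25,0,-0.11,0.3,-0.73],[0.04,-0.14,-0.25,0,-0.11,0.3,-0.73],[0.04,-0.14,-0.25,0,-0.11,0.3,-0.73],[0.04,-0.14,-0.25,0,-0.11,0.3,-0.73],[0.04,-0.14,-0.25,0,-0.11,0.3,-0.73],[0.04,-0.14,-0.25,0,-0.11,0.3,-0.73]]}'; python3 st.py; python3 go.py .5085 .17 .26 40 65;python3 go.py .5085 .262 .195 60 90
```

```text
time_s: 24.25
tcp_pos: [0.4624, -0.0356, 0.454]
eef_rot: [0.984, 0.176, 0.041, -0.008]
force: [-0.1, -1.5, 0.4]
opening: 0.0404
grip_force: 0.0
t 24.25 tcp [ 0.4624 -0.0356  0.454 ] grasp [ 0.4758 -0.0306  0.2836] x [0.935 0.345 0.084] z [ 0.079  0.029 -0.996] F [-0.1 -1.5  0.4] op 0.0404 grip 0.0 q [-0.09  0.03  1.93  0.04  1.11  1.11]
tcp goal [0.462 0.07  0.391] shift [ 0.031  -0.0996  0.0658] 0.123 turn [ 0.302  0.582 -0.733]
tcp goal [0.508 0.114 0.28 ] shift [ 0.0802 -0.1243  0.1809] 0.234 turn [ 0.675  0.838 -1.064]
```

```bash
python3 nudge.py '{"offsets": [[0.04,0.03,-0.1,0.066,0.3,0.58,-0.73],[0.04,0.03,-0.1,0.066,0.3,0.58,-0.73],[0.04,0.03,-0.1,0.066,0.3,0.58,-0.73],[0.04,0.03,-0.1,0.066,0.3,0.58,-0.73],[0.04,0.03,-0.1,0.066,0.3,0.58,-0.73],[0.04,0.03,-0.1,0.066,0.3,0.58,-0.73],[0.04,0.03,-0.1,0.066,0.3,0.58,-0.73],[0.04,0.03,-0.1,0.066,0.3,0.58,-0.73]]}'; python3 st.py;python3 go.py .5085 .262 .195 60 90
```

```text
time_s: 24.92
tcp_pos: [0.4626, 0.0659, 0.3893]
eef_rot: [0.813, 0.485, 0.273, -0.172]
force: [-1.1, 0.2, -0.6]
opening: 0.0402
grip_force: 0.0
t 24.9167 tcp [0.4626 0.0659 0.3893] grasp [0.51   0.1592 0.254 ] x [0.38  0.694 0.612] z [ 0.277  0.545 -0.791] F [-1.1  0.2 -0.6] op 0.0402 grip 0.0 q [-0.07  0.09  2.11  0.84  0.85 -0.12]
tcp goal [0.508 0.114 0.28 ] shift [-0.0158  0.0196  0.125 ] 0.127 turn [ 0.361  0.377 -0.336]
```

Run:
```python
from h import *
t=cv2.imread("pics/u2t.png"); c=cal("top"); hsv=cv2.cvtColor(t,cv2.COLOR_BGR2HSV)
# lid on bowl: top face z=.095
m=((hsv[...,1]>160)&(hsv[...,2]<175)&(hsv[...,0]<17)).astype(np.uint8); m[:,:255]=0; m[:,350:]=0; m[:200]=0; m[300:]=0
m=cv2.morphologyEx(m,cv2.MORPH_OPEN,np.ones((5,5)))
k=max(cv2.findContours(m,0,cv2.CHAIN_APPROX_NONE)[0],key=cv2.contourArea); print("lid",circ(c,k[:,0],.095))
cv2.imwrite("pics/u2.png",np.hstack([cv2.resize(t[180:330,330:480],(400,400)),cv2.resize(t[185:275,70:160],(400,400))]))
```

```text
lid [ 0.4578 -0.1316  0.2153  0.4579 -0.1309  0.2104  0.2111]
```

View pics/u2.png

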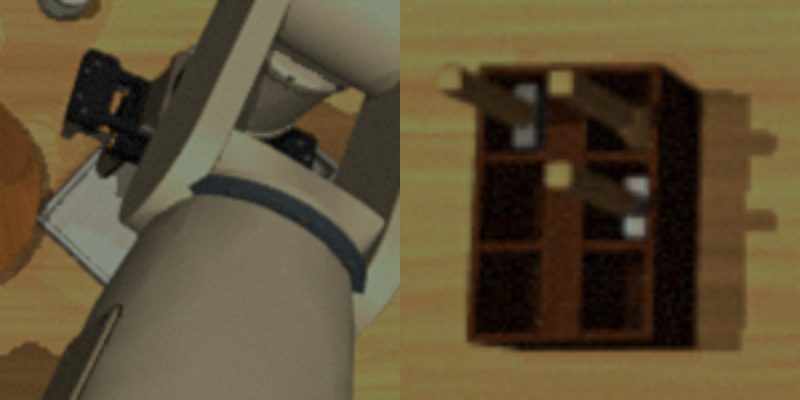

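The first pocket is empty, the remaining three utensils are undisturbed, and the lid is centred at (0.458, -0.131). Next is the second utensil.

```bash
python3 nudge.py '{"offsets": [[0.04,-0.016,0.02,0.125,0.36,0.38,-0.34],[0.04,-0.016,0.02,0.125,0.36,0.38,-0.34],[0.04,-0.016,0.02,0.125,0.36,0.38,-0.34],[0.04,-0.016,0.02,0.125,0.36,0.38,-0.34],[0.04,-0.016,0.02,0.125,0.36,0.38,-0.34],[0.04,-0.016,0.02,0.125,0.36,0.38,-0.34],[0.04,-0.016,0.02,0.125,0.36,0.38,-0.34],[0.04,-0.016,0.02,0.125,0.36,0.38,-0.34]]}'; python3 st.py;python3 go.py .509 .3405 .15 60 90
```

```text
time_s: 25.58
tcp_pos: [0.5082, 0.1134, 0.2794]
eef_rot: [0.614, 0.612, 0.354, -0.353]
force: [-0.3, -0.4, 0.2]
opening: 0.0399
grip_force: 0.0
t 25.5833 tcp [0.5082 0.1134 0.2794] grasp [0.5087 0.2614 0.1937] x [0.002 0.501 0.865] z [ 0.002  0.865 -0.501] F [-0.3 -0.4  0.2] op 0.0399 grip 0.0 q [-0.07  0.48  2.03  1.19  1.19 -0.88]
tcp goal [0.509 0.192 0.236] shift [0.0016 0.0005 0.0904] 0.09 turn [ 0.002  0.001 -0.002]
```

```bash
python3 nudge.py '{"offsets": [[0.04,0,0,0.03,0,0,0],[0.04,0,0,0.06,0,0,0],[0.04,0,0,0.08,0,0,0],[0.04,0,0,0.091,0,0,0],[0.04,0,0,0.091,0,0,0],[0.04,0,0,0.091,0,0,0]]}'; python3 nudge.py '{"offsets": [[0,0,0,0,0,0,0],[0,0,0,0,0,0,0],[0,0,0,0,0,0,0],[0,0,0,0,0,0,0],[0,0,0,0,0,0,0],[0,0,0,0,0,0,0]]}' 35; python3 st.py; python3 nudge.py '{"offsets": [[0,0.02,0,-0.012,0,0,0],[0,0.05,0,-0.029,0,0,0],[0,0.08,0,-0.046,0,0,0],[0,0.104,0,-0.06,0,0,0],[0,0.13,0,-0.075,0,0,0],[0,0.13,0,-0.075,0,0,0],[0,0.13,0,-0.075,0,0,0]]}'; python3 nudge.py '{"offsets": [[0,0.06,0.03,-0.07,-0.4,-0.75,0.85],[0,0.06,0.03,-0.07,-0.4,-0.75,0.85],[0,0.06,0.03,-0.07,-0.4,-0.75,0.85],[0,0.06,0.03,-0.07,-0.4,-0.75,0.85],[0,0.06,0.03,-0.07,-0.4,-0.75,0.85],[0,0.06,0.03,-0.07,-0.4,-0.75,0.85],[0,0.06,0.03,-0.07,-0.4,-0.75,0.85],[0,0.06,0.03,-0.07,-0.4,-0.75,0.85]]}'; python3 st.py;  python3 go.py .46 0 .33 -10 0
```

```text
time_s: 26.08
tcp_pos: [0.5074, 0.1934, 0.2356]
eef_rot: [0.612, 0.613, 0.354, -0.353]
force: [0.4, 0.3, -0.9]
opening: 0.0396
grip_force: 0.0
time_s: 26.58
tcp_pos: [0.5075, 0.1934, 0.2355]
eef_rot: [0.612, 0.613, 0.354, -0.353]
force: [-0.1, -0.4, 0.6]
opening: 0.0136
grip_force: 34.9
t 26.5833 tcp [0.5075 0.1934 0.2355] grasp [0.5077 0.3415 0.1501] x [-0.002  0.5    0.866] z [ 0.001  0.866 -0.5  ] F [-0.1 -0.4  0.6] op 0.0136 grip 34.9 q [ 0.09  0.57  2.03  1.35  1.08 -0.95]
time_s: 27.17
tcp_pos: [0.5072, 0.1936, 0.387]
eef_rot: [0.611, 0.613, 0.355, -0.352]
force: [-0.1, -0.3, -1.5]
opening: 0.0136
grip_force: 34.9
time_s: 27.83
tcp_pos: [0.5367, 0.1627, 0.4708]
eef_rot: [0.9, 0.39, 0.114, -0.157]
force: [-0.2, 0.4, -1.2]
opening: 0.0142
grip_force: 34.9
t 27.8333 tcp [0.5367 0.1627 0.4708] grasp [0.5509 0.2264 0.3127] x [0.67  0.666 0.328] z [ 0.083  0.372 -0.924] F [-0.2  0.4 -1.2] op 0.0142 grip 34.9 q [0.19 0.16 1.77 0.41 1.09 0.77]
tcp goal [0.49  0.    0.498] shift [-0.1307  0.0652 -0.09  ] 0.172 turn [-0.255 -0.4    0.836]
```

```bash
python3 nudge.py '{"offsets": [[0,-0.13,0.065,-0.09,-0.255,-0.4,0.84],[0,-0.13,0.065,-0.09,-0.255,-0.4,0.84],[0,-0.13,0.065,-0.09,-0.255,-0.4,0.84],[0,-0.13,0.065,-0.09,-0.255,-0.4,0.84],[0,-0.13,0.065,-0.09,-0.255,-0.4,0.84],[0,-0.13,0.065,-0.09,-0.255,-0.4,0.84],[0,-0.13,0.065,-0.09,-0.255,-0.4,0.84],[0,-0.13,0.065,-0.09,-0.255,-0.4,0.84]]}'; python3 nudge.py '{"offsets": [[0,0.04,0.27,0.08,0.11,-0.17,0.42],[0,0.04,0.27,0.08,0.11,-0.17,0.42],[0,0.04,0.27,0.08,0.11,-0.17,0.42],[0,0.04,0.27,0.08,0.11,-0.17,0.42],[0,0.04,0.27,0.08,0.11,-0.17,0.42],[0,0.04,0.27,0.08,0.11,-0.17,0.42],[0,0.04,0.27,0.08,0.11,-0.17,0.42],[0,0.04,0.27,0.08,0.11,-0.17,0.42]]}'; python3 st.py;  python3 go.py .4684 -.4394 .10 -30 -44.3;  python3 go.py .4684 -.4394 .15 -30 -44.3
```

```text
time_s: 28.5
tcp_pos: [0.4907, 0.0002, 0.4977]
eef_rot: [0.996, -0.003, -0.088, -0.001]
force: [0.1, 1.3, -1.0]
opening: 0.0137
grip_force: 35.0
time_s: 29.17
tcp_pos: [0.5159, -0.2737, 0.4078]
eef_rot: [0.961, -0.213, -0.17, -0.039]
force: [-1.5, 0.4, -1.2]
opening: 0.0136
grip_force: 35.0
t 29.1667 tcp [ 0.5159 -0.2737  0.4078] grasp [ 0.4628 -0.2485  0.2472] x [ 0.851 -0.396 -0.344] z [-0.311  0.148 -0.939] F [-1.5  0.4 -1.2] op 0.0136 grip 35.0 q [-0.49  0.39  1.6  -0.01  1.5   1.52]
tcp goal [ 0.53  -0.499  0.248] shift [0.1558 0.1989 0.1124] 0.277 turn [ 0.141 -0.17   0.307]
tcp goal [ 0.53  -0.499  0.298] shift [0.1386 0.1988 0.0655] 0.251 turn [ 0.141 -0.17   0.307]
```

Run:
```python
from h import *
C=cal("scene"); s=env.camera("scene"); 
b=s[140:220,60:200].copy(); b=cv2.resize(b,(770,440),interpolation=cv2.INTER_CUBIC)
cv2.imwrite("pics/u3.png",b)
d=np.array([.7157,-.6984]);n=np.array([.6984,.7157])
for k in (-.06,-.02,.02,.06):
    for l in (-.1,.1):
        u,v=proj(C,[*(np.array([.4538,-.3972])+k*n+l*d),.016]); print(k,l,round((u-60)*5.5),round((v-140)*5.5))
```

```text
-0.06 -0.1 449 99
-0.06 0.1 131 263
-0.02 -0.1 490 127
-0.02 0.1 170 297
0.02 -0.1 533 156
0.02 0.1 211 331
0.06 -0.1 577 186
0.06 0.1 253 367
```

View pics/u3.png

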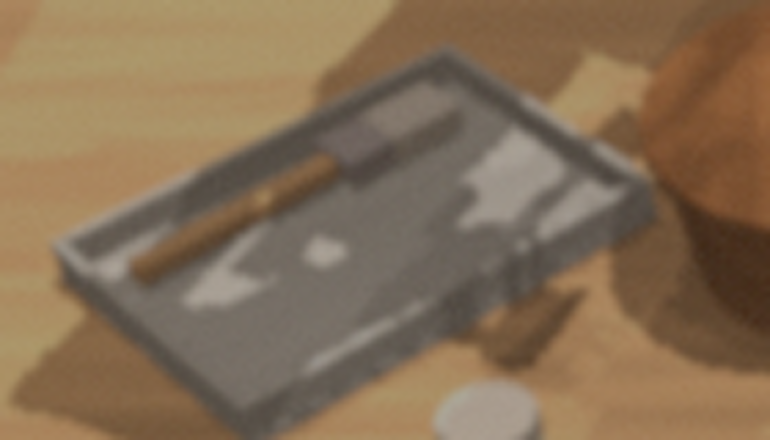

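The brush lies flat exactly in its slot, from (135,270) to (460,105). I'll place the second utensil in the next slot.

```bash
python3 nudge.py '{"offsets": [[0,0.139,0.199,0.065,0.14,-0.17,0.31],[0,0.139,0.199,0.065,0.14,-0.17,0.31],[0,0.139,0.199,0.065,0.14,-0.17,0.31],[0,0.139,0.199,0.065,0.14,-0.17,0.31],[0,0.139,0.199,0.065,0.14,-0.17,0.31],[0,0.139,0.199,0.065,0.14,-0.17,0.31],[0,0.139,0.199,0.065,0.14,-0.17,0.31]]}'; python3 st.py;  python3 go.py .4684 -.4394 .045 -30 -44.3
```

```text
time_s: 29.8
tcp_pos: [0.5304, -0.4986, 0.2971]
eef_rot: [0.894, -0.365, -0.24, -0.098]
force: [-1.4, 0.9, -0.6]
opening: 0.0139
grip_force: 35.0
t 29.8 tcp [ 0.5304 -0.4986  0.2971] grasp [ 0.4694 -0.4388  0.149 ] x [ 0.619 -0.606 -0.5  ] z [-0.357  0.35  -0.866] F [-1.4  0.9 -0.6] op 0.0139 grip 35.0 q [-0.76  0.76  1.25  0.01  1.65  1.59]
tcp goal [ 0.53  -0.499  0.193] shift [0.0518 0.0009 0.0902] 0.104 turn [-0.001 -0.    -0.002]
```

```bash
python3 nudge.py '{"offsets": [[0,0.02,0,0.035,0,0,0],[0,0.035,0,0.06,0,0,0],[0,0.045,0,0.08,0,0,0],[0,0.052,0,0.09,0,0,0],[0,0.052,0,0.09,0,0,0],[0,0.052,0,0.09,0,0,0]]}'; python3 st.py; python3 nudge.py '{"offsets": [[0.016,0,0,0,0,0,0],[0.018,0,0,0,0,0,0],[0.02,0,0,0,0,0,0],[0.022,0,0,0,0,0,0],[0.022,0,0,0,0,0,0],[0.024,-0.025,0,-0.044,0,0,0],[0.03,-0.1,0,-0.17,0,0,0],[0.04,-0.1,0,-0.17,0,0,0]]}'; python3 nudge.py '{"offsets": [[0.04,-0.17,-0.14,0,-0.1,0.25,-0.38],[0.04,-0.17,-0.14,0,-0.1,0.25,-0.38],[0.04,-0.17,-0.14,0,-0.1,0.25,-0.38],[0.04,-0.17,-0.14,0,-0.1,0.25,-0.38],[0.04,-0.17,-0.14,0,-0.1,0.25,-0.38],[0.04,-0.17,-0.14,0,-0.1,0.25,-0.38],[0.04,-0.17,-0.14,0,-0.1,0.25,-0.38]]}'; python3 st.py; python3 go.py .50 -.03 .29 5 20
```

```text
time_s: 30.3
tcp_pos: [0.5326, -0.4945, 0.1994]
eef_rot: [0.895, -0.364, -0.238, -0.097]
force: [-0.6, 0.5, 0.1]
opening: 0.0138
grip_force: 35.0
t 30.3 tcp [ 0.5326 -0.4945  0.1994] grasp [ 0.4719 -0.4351  0.051 ] x [ 0.622 -0.605 -0.497] z [-0.355  0.347 -0.868] F [-0.6  0.5  0.1] op 0.0138 grip 35.0 q [-0.75  0.86  1.29  0.01  1.51  1.59]
time_s: 30.97
tcp_pos: [0.5308, -0.4942, 0.3254]
eef_rot: [0.895, -0.364, -0.238, -0.097]
force: [1.2, 0.3, 0.5]
opening: 0.0347
grip_force: 0.0
time_s: 31.55
tcp_pos: [0.5234, -0.2887, 0.4112]
eef_rot: [0.974, -0.185, -0.118, -0.049]
force: [0.4, -1.0, -0.2]
opening: 0.04
grip_force: 0.0
t 31.55 tcp [ 0.5234 -0.2887  0.4112] grasp [ 0.487  -0.2648  0.2458] x [ 0.903 -0.349 -0.249] z [-0.213  0.14  -0.967] F [ 0.4 -1.  -0.2] op 0.04 grip 0.0 q [-0.51  0.38  1.6   0.02  1.43  1.43]
tcp goal [ 0.486 -0.035  0.46 ] shift [-0.1346 -0.2236 -0.0041] 0.261 turn [-0.11   0.305 -0.728]
```

Now the third utensil, the far pocket in the -y column.

```bash
python3 nudge.py '{"offsets": [[0.04,-0.135,-0.224,0,-0.11,0.3,-0.73],[0.04,-0.135,-0.224,0,-0.11,0.3,-0.73],[0.04,-0.135,-0.224,0,-0.11,0.3,-0.73],[0.04,-0.135,-0.224,0,-0.11,0.3,-0.73],[0.04,-0.135,-0.224,0,-0.11,0.3,-0.73],[0.04,-0.135,-0.224,0,-0.11,0.3,-0.73],[0.04,-0.135,-0.224,0,-0.11,0.3,-0.73]]}'; python3 nudge.py '{"offsets": [[0.04,0.05,-0.1,0.066,0.3,0.58,-0.73],[0.04,0.05,-0.1,0.066,0.3,0.58,-0.73],[0.04,0.05,-0.1,0.066,0.3,0.58,-0.73],[0.04,0.05,-0.1,0.066,0.3,0.58,-0.73],[0.04,0.05,-0.1,0.066,0.3,0.58,-0.73],[0.04,0.05,-0.1,0.066,0.3,0.58,-0.73],[0.04,0.05,-0.1,0.066,0.3,0.58,-0.73],[0.04,0.05,-0.1,0.066,0.3,0.58,-0.73]]}'; python3 st.py;python3 go.py .560 .262 .195 60 90
```

```text
time_s: 32.13
tcp_pos: [0.4851, -0.0338, 0.4552]
eef_rot: [0.983, 0.177, 0.041, -0.009]
force: [0.9, 0.4, -0.3]
opening: 0.0401
grip_force: 0.0
time_s: 32.8
tcp_pos: [0.5039, 0.0755, 0.3925]
eef_rot: [0.808, 0.489, 0.277, -0.177]
force: [-0.1, 0.6, -0.2]
opening: 0.0401
grip_force: 0.0
t 32.8 tcp [0.5039 0.0755 0.3925] grasp [0.551  0.1708 0.2586] x [0.367 0.692 0.621] z [ 0.275  0.557 -0.783] F [-0.1  0.6 -0.2] op 0.0401 grip 0.0 q [-0.04  0.15  2.03  0.85  0.86 -0.1 ]
tcp goal [0.56  0.114 0.28 ] shift [-0.0224  0.0338  0.1246] 0.131 turn [ 0.354  0.366 -0.324]
```

```bash
python3 nudge.py '{"offsets": [[0.04,-0.022,0.034,0.125,0.35,0.37,-0.32],[0.04,-0.022,0.034,0.125,0.35,0.37,-0.32],[0.04,-0.022,0.034,0.125,0.35,0.37,-0.32],[0.04,-0.022,0.034,0.125,0.35,0.37,-0.32],[0.04,-0.022,0.034,0.125,0.35,0.37,-0.32],[0.04,-0.022,0.034,0.125,0.35,0.37,-0.32],[0.04,-0.022,0.034,0.125,0.35,0.37,-0.32],[0.04,-0.022,0.034,0.125,0.35,0.37,-0.32]]}'; python3 st.py;python3 go.py .5595 .3415 .15 60 90
```

```text
time_s: 33.47
tcp_pos: [0.5597, 0.1144, 0.2805]
eef_rot: [0.617, 0.608, 0.354, -0.352]
force: [-1.0, 0.2, -0.4]
opening: 0.0398
grip_force: 0.0
t 33.4667 tcp [0.5597 0.1144 0.2805] grasp [0.5611 0.2624 0.195 ] x [0.009 0.5   0.866] z [ 0.008  0.866 -0.5  ] F [-1.   0.2 -0.4] op 0.0398 grip 0.0 q [-0.06  0.53  1.92  1.18  1.21 -0.82]
tcp goal [0.56  0.193 0.236] shift [ 0.0006 -0.0009  0.091 ] 0.091 turn [ 0.008  0.001 -0.009]
```

```bash
python3 nudge.py '{"offsets": [[0.04,0,0,0.03,0,0,0],[0.04,0,0,0.06,0,0,0],[0.04,0,0,0.08,0,0,0],[0.04,0,0,0.091,0,0,0],[0.04,0,0,0.091,0,0,0],[0.04,0,0,0.091,0,0,0]]}'; python3 nudge.py '{"offsets": [[0,0,0,0,0,0,0],[0,0,0,0,0,0,0],[0,0,0,0,0,0,0],[0,0,0,0,0,0,0],[0,0,0,0,0,0,0],[0,0,0,0,0,0,0]]}' 35; python3 st.py; python3 nudge.py '{"offsets": [[0,0.02,0,-0.012,0,0,0],[0,0.05,0,-0.029,0,0,0],[0,0.08,0,-0.046,0,0,0],[0,0.104,0,-0.06,0,0,0],[0,0.13,0,-0.075,0,0,0],[0,0.13,0,-0.075,0,0,0],[0,0.13,0,-0.075,0,0,0]]}'; python3 nudge.py '{"offsets": [[0,0.06,0.03,-0.07,-0.4,-0.75,0.85],[0,0.06,0.03,-0.07,-0.4,-0.75,0.85],[0,0.06,0.03,-0.07,-0.4,-0.75,0.85],[0,0.06,0.03,-0.07,-0.4,-0.75,0.85],[0,0.06,0.03,-0.07,-0.4,-0.75,0.85],[0,0.06,0.03,-0.07,-0.4,-0.75,0.85],[0,0.06,0.03,-0.07,-0.4,-0.75,0.85],[0,0.06,0.03,-0.07,-0.4,-0.75,0.85]]}'; python3 st.py;  python3 go.py .48 0 .33 -10 0
```

```text
time_s: 33.97
tcp_pos: [0.5596, 0.1942, 0.2363]
eef_rot: [0.615, 0.609, 0.355, -0.353]
force: [-0.1, -0.2, -0.4]
opening: 0.04
grip_force: 0.0
time_s: 34.47
tcp_pos: [0.5599, 0.1939, 0.2357]
eef_rot: [0.615, 0.609, 0.355, -0.354]
force: [0.8, -1.2, 1.4]
opening: 0.0136
grip_force: 35.0
t 34.4667 tcp [0.5599 0.1939 0.2357] grasp [0.5609 0.3422 0.1506] x [0.006 0.498 0.867] z [ 0.006  0.867 -0.498] F [ 0.8 -1.2  1.4] op 0.0136 grip 35.0 q [ 0.08  0.61  1.92  1.32  1.1  -0.88]
time_s: 35.05
tcp_pos: [0.5603, 0.1938, 0.3871]
eef_rot: [0.614, 0.61, 0.356, -0.353]
force: [0.6, -0.4, -1.1]
opening: 0.0137
grip_force: 35.0
time_s: 35.72
tcp_pos: [0.5899, 0.1625, 0.4705]
eef_rot: [0.904, 0.382, 0.11, -0.156]
force: [-0.0, 0.3, -1.2]
opening: 0.0139
grip_force: 35.0
t 35.7167 tcp [0.5899 0.1625 0.4705] grasp [0.6035 0.2251 0.3119] x [0.684 0.657 0.318] z [ 0.08   0.366 -0.927] F [-0.   0.3 -1.2] op 0.0139 grip 35.0 q [0.17 0.24 1.66 0.4  1.12 0.79]
tcp goal [0.51  0.    0.498] shift [-0.1527  0.0435 -0.0918] 0.183 turn [-0.253 -0.391  0.819]
```

```bash
python3 nudge.py '{"offsets": [[0,-0.153,0.044,-0.09,-0.255,-0.39,0.82],[0,-0.153,0.044,-0.09,-0.255,-0.39,0.82],[0,-0.153,0.044,-0.09,-0.255,-0.39,0.82],[0,-0.153,0.044,-0.09,-0.255,-0.39,0.82],[0,-0.153,0.044,-0.09,-0.255,-0.39,0.82],[0,-0.153,0.044,-0.09,-0.255,-0.39,0.82],[0,-0.153,0.044,-0.09,-0.255,-0.39,0.82],[0,-0.153,0.044,-0.09,-0.255,-0.39,0.82]]}'; python3 nudge.py '{"offsets": [[0,0.04,0.27,0.08,0.11,-0.17,0.42],[0,0.04,0.27,0.08,0.11,-0.17,0.42],[0,0.04,0.27,0.08,0.11,-0.17,0.42],[0,0.04,0.27,0.08,0.11,-0.17,0.42],[0,0.04,0.27,0.08,0.11,-0.17,0.42],[0,0.04,0.27,0.08,0.11,-0.17,0.42],[0,0.04,0.27,0.08,0.11,-0.17,0.42],[0,0.04,0.27,0.08,0.11,-0.17,0.42]]}'; python3 st.py;  python3 go.py .4964 -.4108 .15 -30 -44.3
python3 - <<'E'
from h import *
s=env.camera("scene");cv2.imwrite("pics/u4.png",s)
E
```

```text
time_s: 36.38
tcp_pos: [0.5106, -0.0005, 0.4956]
eef_rot: [0.996, -0.002, -0.087, -0.0]
force: [-0.4, -0.2, -0.9]
opening: 0.0137
grip_force: 35.0
time_s: 37.05
tcp_pos: [0.5368, -0.2746, 0.4059]
eef_rot: [0.962, -0.212, -0.169, -0.038]
force: [-1.3, 1.1, 0.1]
opening: 0.014
grip_force: 35.0
t 37.05 tcp [ 0.5368 -0.2746  0.4059] grasp [ 0.484  -0.2497  0.2452] x [ 0.853 -0.394 -0.341] z [-0.309  0.145 -0.94 ] F [-1.3  1.1  0.1] op 0.014 grip 35.0 q [-0.47  0.42  1.56 -0.01  1.51  1.53]
tcp goal [ 0.558 -0.471  0.298] shift [0.1318 0.1693 0.0664] 0.225 turn [ 0.141 -0.173  0.309]
```

```bash
python3 nudge.py '{"offsets": [[0,0.132,0.169,0.066,0.14,-0.17,0.31],[0,0.132,0.169,0.066,0.14,-0.17,0.31],[0,0.132,0.169,0.066,0.14,-0.17,0.31],[0,0.132,0.169,0.066,0.14,-0.17,0.31],[0,0.132,0.169,0.066,0.14,-0.17,0.31],[0,0.132,0.169,0.066,0.14,-0.17,0.31],[0,0.132,0.169,0.066,0.14,-0.17,0.31]]}'; python3 st.py;  python3 go.py .4964 -.4108 .045 -30 -44.3
```

```text
time_s: 37.68
tcp_pos: [0.559, -0.4671, 0.299]
eef_rot: [0.895, -0.364, -0.238, -0.098]
force: [-0.4, 0.8, -0.1]
opening: 0.0134
grip_force: 35.0
t 37.6833 tcp [ 0.559  -0.4671  0.299 ] grasp [ 0.4982 -0.4076  0.1507] x [ 0.622 -0.605 -0.498] z [-0.356  0.348 -0.867] F [-0.4  0.8 -0.1] op 0.0134 grip 35.0 q [-0.71  0.75  1.25  0.03  1.65  1.63]
tcp goal [ 0.558 -0.471  0.193] shift [0.0539 0.0036 0.0912] 0.106 turn [-0.001 -0.003  0.001]
```

```bash
python3 nudge.py '{"offsets": [[0,0.02,0.002,0.035,0,0,0],[0,0.035,0.002,0.06,0,0,0],[0,0.045,0.002,0.08,0,0,0],[0,0.053,0.002,0.091,0,0,0],[0,0.053,0.002,0.091,0,0,0],[0,0.053,0.002,0.091,0,0,0]]}'; python3 st.py; python3 nudge.py '{"offsets": [[0.016,0,0,0,0,0,0],[0.018,0,0,0,0,0,0],[0.02,0,0,0,0,0,0],[0.022,0,0,0,0,0,0],[0.022,0,0,0,0,0,0],[0.024,-0.025,0,-0.044,0,0,0],[0.03,-0.1,0,-0.17,0,0,0],[0.04,-0.1,0,-0.17,0,0,0]]}'; python3 nudge.py '{"offsets": [[0.04,-0.17,-0.14,0,-0.1,0.25,-0.38],[0.04,-0.17,-0.14,0,-0.1,0.25,-0.38],[0.04,-0.17,-0.14,0,-0.1,0.25,-0.38],[0.04,-0.17,-0.14,0,-0.1,0.25,-0.38],[0.04,-0.17,-0.14,0,-0.1,0.25,-0.38],[0.04,-0.17,-0.14,0,-0.1,0.25,-0.38],[0.04,-0.17,-0.14,0,-0.1,0.25,-0.38]]}'; python3 st.py; python3 go.py .50 -.03 .29 5 20
```

```text
time_s: 38.18
tcp_pos: [0.5598, -0.4667, 0.1985]
eef_rot: [0.896, -0.363, -0.237, -0.097]
force: [0.2, 0.1, 0.2]
opening: 0.0138
grip_force: 35.0
t 38.1833 tcp [ 0.5598 -0.4667  0.1985] grasp [ 0.4994 -0.4076  0.0499] x [ 0.625 -0.604 -0.494] z [-0.354  0.345 -0.869] F [0.2 0.1 0.2] op 0.0138 grip 35.0 q [-0.7   0.86  1.29  0.03  1.51  1.62]
time_s: 38.85
tcp_pos: [0.5576, -0.4665, 0.3241]
eef_rot: [0.896, -0.363, -0.237, -0.097]
force: [0.1, -0.6, 0.9]
opening: 0.0348
grip_force: 0.0
time_s: 39.43
tcp_pos: [0.5495, -0.2609, 0.4097]
eef_rot: [0.975, -0.184, -0.117, -0.049]
force: [0.1, -0.5, -0.6]
opening: 0.0403
grip_force: 0.0
t 39.4333 tcp [ 0.5495 -0.2609  0.4097] grasp [ 0.5135 -0.2372  0.2442] x [ 0.905 -0.347 -0.246] z [-0.21   0.138 -0.968] F [ 0.1 -0.5 -0.6] op 0.0403 grip 0.0 q [-0.45  0.39  1.58  0.03  1.43  1.48]
tcp goal [ 0.486 -0.035  0.46 ] shift [-0.1483 -0.1886 -0.0044] 0.24 turn [-0.109  0.302 -0.725]
```

```bash
python3 nudge.py '{"offsets": [[0.04,-0.148,-0.19,0,-0.11,0.3,-0.73],[0.04,-0.148,-0.19,0,-0.11,0.3,-0.73],[0.04,-0.148,-0.19,0,-0.11,0.3,-0.73],[0.04,-0.148,-0.19,0,-0.11,0.3,-0.73],[0.04,-0.148,-0.19,0,-0.11,0.3,-0.73],[0.04,-0.148,-0.19,0,-0.11,0.3,-0.73],[0.04,-0.148,-0.19,0,-0.11,0.3,-0.73]]}'; python3 nudge.py '{"offsets": [[0.04,0.05,-0.14,0.066,0.3,0.58,-0.73],[0.04,0.05,-0.14,0.066,0.3,0.58,-0.73],[0.04,0.05,-0.14,0.066,0.3,0.58,-0.73],[0.04,0.05,-0.14,0.066,0.3,0.58,-0.73],[0.04,0.05,-0.14,0.066,0.3,0.58,-0.73],[0.04,0.05,-0.14,0.066,0.3,0.58,-0.73],[0.04,0.05,-0.14,0.066,0.3,0.58,-0.73],[0.04,0.05,-0.14,0.066,0.3,0.58,-0.73]]}'; python3 st.py;python3 go.py .5605 .322 .195 60 90;  python3 - <<'E'
from h import *
t=env.camera("top"); cv2.imwrite("pics/u5t.png",t); c=cal("top")
hsv=cv2.cvtColor(t,cv2.COLOR_BGR2HSV)[195:215,72:92]; m=(hsv[...,2]>150)&(hsv[...,1]<130)
print("bright px",m.sum()); v,u=np.where(m)
for i in (np.median(u)+72,): print(i,np.median(v)+195,onz(c,i,np.median(v)+195,.21)) if m.any() else None
E
```

```text
time_s: 40.02
tcp_pos: [0.4855, -0.0329, 0.4549]
eef_rot: [0.983, 0.179, 0.042, -0.008]
force: [-0.4, -0.7, -0.6]
opening: 0.0397
grip_force: 0.0
time_s: 40.68
tcp_pos: [0.4908, 0.1142, 0.3919]
eef_rot: [0.811, 0.487, 0.274, -0.174]
force: [-0.3, -0.3, -1.2]
opening: 0.0398
grip_force: 0.0
t 40.6833 tcp [0.4908 0.1142 0.3919] grasp [0.5378 0.2082 0.257 ] x [0.375 0.694 0.614] z [ 0.275  0.55  -0.789] F [-0.3 -0.3 -1.2] op 0.0398 grip 0.0 q [ 0.04  0.13  2.05  0.85  0.8  -0.03]
tcp goal [0.56  0.174 0.28 ] shift [-0.0009  0.0357  0.1399] 0.144 turn [ 0.357  0.374 -0.331]
bright px 0
  return _methods._mean(a, axis=axis, dtype=dtype,
  ret = ret.dtype.type(ret / rcount)
```

```bash
python3 nudge.py '{"offsets": [[0.04,-0.001,0.036,0.14,0.36,0.37,-0.33],[0.04,-0.001,0.036,0.14,0.36,0.37,-0.33],[0.04,-0.001,0.036,0.14,0.36,0.37,-0.33],[0.04,-0.001,0.036,0.14,0.36,0.37,-0.33],[0.04,-0.001,0.036,0.14,0.36,0.37,-0.33],[0.04,-0.001,0.036,0.14,0.36,0.37,-0.33],[0.04,-0.001,0.036,0.14,0.36,0.37,-0.33],[0.04,-0.001,0.036,0.14,0.36,0.37,-0.33]]}'; python3 st.py;python3 go.py .5605 .4012 .15 60 90
```

```text
time_s: 41.4
tcp_pos: [0.56, 0.1734, 0.2806]
eef_rot: [0.617, 0.611, 0.349, -0.353]
force: [0.2, -1.2, 0.8]
opening: 0.0396
grip_force: 0.0
t 41.4 tcp [0.56   0.1734 0.2806] grasp [0.56   0.3208 0.1939] x [0.01  0.507 0.862] z [-0.     0.862 -0.507] F [ 0.2 -1.2  0.8] op 0.0396 grip 0.0 q [ 0.05  0.53  1.91  1.24  1.14 -0.78]
tcp goal [0.56  0.253 0.236] shift [0.0015 0.0005 0.0915] 0.092 turn [-0.     0.008 -0.01 ]
```

```bash
python3 nudge.py '{"offsets": [[0.04,0,0,0.03,0,0,0],[0.04,0,0,0.06,0,0,0],[0.04,0,0,0.08,0,0,0],[0.04,0.001,0,0.0915,0,0,0],[0.04,0.001,0,0.0915,0,0,0],[0.04,0.001,0,0.0915,0,0,0]]}'; python3 nudge.py '{"offsets": [[0,0,0,0,0,0,0],[0,0,0,0,0,0,0],[0,0,0,0,0,0,0],[0,0,0,0,0,0,0],[0,0,0,0,0,0,0],[0,0,0,0,0,0,0]]}' 35; python3 st.py; python3 nudge.py '{"offsets": [[0,0.02,0,-0.012,0,0,0],[0,0.05,0,-0.029,0,0,0],[0,0.08,0,-0.046,0,0,0],[0,0.104,0,-0.06,0,0,0],[0,0.13,0,-0.075,0,0,0],[0,0.13,0,-0.075,0,0,0],[0,0.13,0,-0.075,0,0,0]]}'; python3 nudge.py '{"offsets": [[0,0.04,0.03,-0.11,-0.4,-0.75,0.85],[0,0.04,0.03,-0.11,-0.4,-0.75,0.85],[0,0.04,0.03,-0.11,-0.4,-0.75,0.85],[0,0.04,0.03,-0.11,-0.4,-0.75,0.85],[0,0.04,0.03,-0.11,-0.4,-0.75,0.85],[0,0.04,0.03,-0.11,-0.4,-0.75,0.85],[0,0.04,0.03,-0.11,-0.4,-0.75,0.85],[0,0.04,0.03,-0.11,-0.4,-0.75,0.85]]}'; python3 st.py;  python3 go.py .48 0 .33 -10 0
```

```text
time_s: 41.9
tcp_pos: [0.5593, 0.2538, 0.2364]
eef_rot: [0.615, 0.612, 0.35, -0.354]
force: [0.0, 0.4, 0.1]
opening: 0.04
grip_force: 0.0
time_s: 42.4
tcp_pos: [0.5596, 0.2534, 0.2354]
eef_rot: [0.615, 0.611, 0.35, -0.354]
force: [-0.1, -0.1, 1.2]
opening: 0.0138
grip_force: 34.8
t 42.4 tcp [0.5596 0.2534 0.2354] grasp [0.5592 0.4011 0.1493] x [0.007 0.504 0.864] z [-0.002  0.864 -0.504] F [-0.1 -0.1  1.2] op 0.0138 grip 34.8 q [ 0.19  0.62  1.9   1.38  1.05 -0.84]
time_s: 42.98
tcp_pos: [0.5607, 0.2544, 0.3871]
eef_rot: [0.614, 0.612, 0.351, -0.353]
force: [-0.3, 0.0, -1.4]
opening: 0.0139
grip_force: 34.9
time_s: 43.65
tcp_pos: [0.5908, 0.1792, 0.4734]
eef_rot: [0.907, 0.38, 0.102, -0.15]
force: [0.0, -0.2, -0.9]
opening: 0.0137
grip_force: 34.8
t 43.65 tcp [0.5908 0.1792 0.4734] grasp [0.6029 0.2388 0.3136] x [0.691 0.659 0.298] z [ 0.071  0.349 -0.935] F [ 0.  -0.2 -0.9] op 0.0137 grip 34.8 q [0.2  0.25 1.64 0.37 1.13 0.84]
tcp goal [0.51  0.    0.498] shift [-0.1666  0.0563 -0.0915] 0.198 turn [-0.24  -0.374  0.811]
```

```bash
python3 nudge.py '{"offsets": [[0,-0.167,0.056,-0.09,-0.24,-0.37,0.81],[0,-0.167,0.056,-0.09,-0.24,-0.37,0.81],[0,-0.167,0.056,-0.09,-0.24,-0.37,0.81],[0,-0.167,0.056,-0.09,-0.24,-0.37,0.81],[0,-0.167,0.056,-0.09,-0.24,-0.37,0.81],[0,-0.167,0.056,-0.09,-0.24,-0.37,0.81],[0,-0.167,0.056,-0.09,-0.24,-0.37,0.81],[0,-0.167,0.056,-0.09,-0.24,-0.37,0.81]]}'; python3 nudge.py '{"offsets": [[0,0.04,0.27,0.08,0.11,-0.17,0.42],[0,0.04,0.27,0.08,0.11,-0.17,0.42],[0,0.04,0.27,0.08,0.11,-0.17,0.42],[0,0.04,0.27,0.08,0.11,-0.17,0.42],[0,0.04,0.27,0.08,0.11,-0.17,0.42],[0,0.04,0.27,0.08,0.11,-0.17,0.42],[0,0.04,0.27,0.08,0.11,-0.17,0.42],[0,0.04,0.27,0.08,0.11,-0.17,0.42]]}'; python3 st.py;  python3 go.py .5236 -.3829 .15 -30 -44.3
```

```text
time_s: 44.32
tcp_pos: [0.5099, -0.0002, 0.4958]
eef_rot: [0.996, -0.0, -0.086, -0.002]
force: [0.6, 0.0, -0.5]
opening: 0.0134
grip_force: 34.8
time_s: 44.98
tcp_pos: [0.537, -0.2737, 0.4055]
eef_rot: [0.962, -0.21, -0.168, -0.04]
force: [-1.4, 0.2, -1.2]
opening: 0.0134
grip_force: 34.8
t 44.9833 tcp [ 0.537  -0.2737  0.4055] grasp [ 0.4844 -0.2485  0.2447] x [ 0.855 -0.391 -0.341] z [-0.307  0.147 -0.94 ] F [-1.4  0.2 -1.2] op 0.0134 grip 34.8 q [-0.47  0.42  1.56 -0.01  1.51  1.53]
tcp goal [ 0.585 -0.443  0.298] shift [0.1435 0.1341 0.0613] 0.206 turn [ 0.139 -0.173  0.313]
```

```bash
python3 nudge.py '{"offsets": [[0,0.143,0.134,0.061,0.14,-0.17,0.31],[0,0.143,0.134,0.061,0.14,-0.17,0.31],[0,0.143,0.134,0.061,0.14,-0.17,0.31],[0,0.143,0.134,0.061,0.14,-0.17,0.31],[0,0.143,0.134,0.061,0.14,-0.17,0.31],[0,0.143,0.134,0.061,0.14,-0.17,0.31],[0,0.143,0.134,0.061,0.14,-0.17,0.31]]}'; python3 nudge.py '{"offsets": [[0,0,0,0,0,0,0]]}'; python3 st.py;  python3 go.py .5236 -.3829 .047 -30 -44.3
```

```text
time_s: 45.57
tcp_pos: [0.5855, -0.4381, 0.2993]
eef_rot: [0.896, -0.362, -0.239, -0.099]
force: [-0.7, 0.4, -0.6]
opening: 0.0138
grip_force: 34.8
time_s: 45.65
tcp_pos: [0.586, -0.4367, 0.3025]
eef_rot: [0.896, -0.361, -0.237, -0.099]
force: [-0.1, 0.0, -0.8]
opening: 0.0138
grip_force: 34.8
t 45.65 tcp [ 0.586  -0.4367  0.3025] grasp [ 0.5255 -0.3771  0.154 ] x [ 0.626 -0.601 -0.496] z [-0.354  0.348 -0.868] F [-0.1  0.  -0.8] op 0.0138 grip 34.8 q [-0.66  0.75  1.25  0.06  1.66  1.67]
tcp goal [ 0.585 -0.443  0.195] shift [0.0561 0.0057 0.0916] 0.108 turn [-0.002 -0.004  0.007]
```

```bash
python3 nudge.py '{"offsets": [[0,0.02,0.006,0.035,0,0,0],[0,0.035,0.006,0.06,0,0,0],[0,0.045,0.006,0.08,0,0,0],[0,0.055,0.006,0.091,0,0,0],[0,0.055,0.006,0.091,0,0,0],[0,0.055,0.006,0.091,0,0,0]]}'; python3 st.py; python3 nudge.py '{"offsets": [[0.016,0,0,0,0,0,0],[0.018,0,0,0,0,0,0],[0.02,0,0,0,0,0,0],[0.021,0,0,0,0,0,0],[0.021,0,0,0,0,0,0],[0.021,-0.025,0,-0.044,0,0,0],[0.03,-0.1,0,-0.17,0,0,0],[0.04,-0.1,0,-0.17,0,0,0]]}'; python3 nudge.py '{"offsets": [[0.04,-0.17,-0.25,-0.02,-0.1,0.25,-0.38],[0.04,-0.17,-0.25,-0.02,-0.1,0.25,-0.38],[0.04,-0.17,-0.25,-0.02,-0.1,0.25,-0.38],[0.04,-0.17,-0.25,-0.02,-0.1,0.25,-0.38],[0.04,-0.17,-0.25,-0.02,-0.1,0.25,-0.38],[0.04,-0.17,-0.25,-0.02,-0.1,0.25,-0.38],[0.04,-0.17,-0.25,-0.02,-0.1,0.25,-0.38],[0.04,-0.17,-0.25,-0.02,-0.1,0.25,-0.38]]}'; python3 nudge.py '{"offsets": [[0.04,0,-0.25,0,0,0,0],[0.04,0,-0.25,0,0,0,0],[0.04,0,-0.25,0,0,0,0],[0.04,0,-0.25,0,0,0,0],[0.04,0,-0.25,0,0,0,0],[0.04,0,-0.25,0,0,0,0],[0.04,0,-0.25,0,0,0,0],[0.04,0,-0.25,0,0,0,0]]}'; python3 st.py
python3 - <<'E'
from h import *
t=env.camera("top");s=env.camera("scene")
cv2.imwrite("pics/fin.png",np.vstack([np.hstack([cv2.resize(t[185:315,340:470],(300,300),interpolation=3),cv2.resize(t[90:310,60:400],(464,300),interpolation=3)]),np.hstack([cv2.resize(s[140:220,60:200],(400,229),interpolation=3),cv2.resize(s[90:310,60:460],(400,229))])[:, :764]]))
E
```

```text
time_s: 46.15
tcp_pos: [0.585, -0.4428, 0.1984]
eef_rot: [0.897, -0.361, -0.236, -0.098]
force: [0.9, 0.5, -0.4]
opening: 0.0137
grip_force: 34.8
t 46.15 tcp [ 0.585  -0.4428  0.1984] grasp [ 0.5248 -0.3836  0.0497] x [ 0.628 -0.602 -0.494] z [-0.352  0.346 -0.87 ] F [ 0.9  0.5 -0.4] op 0.0137 grip 34.8 q [-0.66  0.87  1.28  0.06  1.51  1.66]
time_s: 46.82
tcp_pos: [0.5825, -0.4427, 0.3233]
eef_rot: [0.896, -0.362, -0.237, -0.098]
force: [0.5, -0.7, 0.0]
opening: 0.0322
grip_force: 0.0
time_s: 47.48
tcp_pos: [0.6583, -0.1627, 0.4282]
eef_rot: [0.975, -0.182, -0.116, -0.051]
force: [0.1, -0.6, -0.5]
opening: 0.0398
grip_force: 0.0
time_s: 48.15
tcp_pos: [0.7498, 0.0663, 0.4384]
eef_rot: [0.975, -0.182, -0.118, -0.05]
force: [0.5, -0.3, 0.5]
opening: 0.0398
grip_force: 0.0
t 48.15 tcp [0.7498 0.0663 0.4384] grasp [0.7136 0.0904 0.2731] x [ 0.906 -0.343 -0.248] z [-0.212  0.141 -0.967] F [ 0.5 -0.3  0.5] op 0.0398 grip 0.0 q [0.05 0.59 1.2  0.15 1.56 1.97]
```

View pics/fin.png

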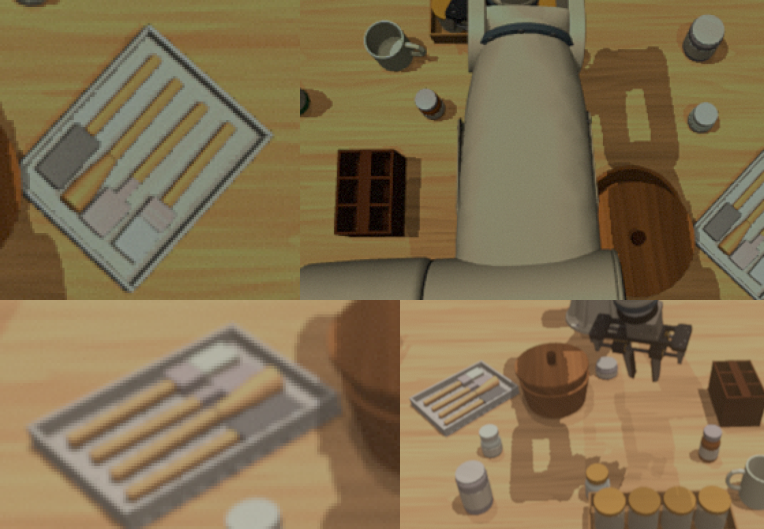

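All four utensils lie flat in the tray, the caddy is empty and the jars are standing. However, the top view shows a dark crescent at (645,178), so the lid has been knocked aside on the bowl. I'll move the arm clear and measure it.

```bash
python3 nudge.py '{"offsets": [[0.06,-0.1,-0.22,0,-0.05,0.2,-0.36],[0.06,-0.1,-0.22,0,-0.05,0.2,-0.36],[0.06,-0.1,-0.22,0,-0.05,0.2,-0.36],[0.06,-0.1,-0.22,0,-0.05,0.2,-0.36],[0.06,-0.1,-0.22,0,-0.05,0.2,-0.36],[0.06,-0.1,-0.22,0,-0.05,0.2,-0.36],[0.06,-0.1,-0.22,0,-0.05,0.2,-0.36]]}'; python3 st.py
python3 - <<'E'
from h import *
t=env.camera("top");s=env.camera("scene"); c=cal("top");C=cal("scene"); cv2.imwrite("pics/f2t.png",t);cv2.imwrite("pics/f2s.png",s)
# knob: dark blob inside lid region, both views
def blob(im,x0,x1,y0,y1,thr):
    g=cv2.GaussianBlur(cv2.cvtColor(im,cv2.COLOR_BGR2GRAY),(3,3),0)[y0:y1,x0:x1]
    m=(g<thr).astype(np.uint8); n,l,st,ce=cv2.connectedComponentsWithStats(m)
    return [(tuple(st[i]+np.array([x0,y0,0,0,0])),tuple(ce[i].round(1)+np.array([x0,y0]))) for i in range(1,n) if st[i,4]>8]
for thr in (35,45,55):
    print(thr,"top",blob(t,255,350,205,295,thr)); print(thr,"scene",blob(s,170,260,130,215,thr))
hsv=cv2.cvtColor(t,cv2.COLOR_BGR2HSV)
m=((hsv[...,1]>160)&(hsv[...,2]<175)&(hsv[...,0]<17)).astype(np.uint8); m[:,:250]=0; m[:,352:]=0; m[:200]=0; m[305:]=0
k=max(cv2.findContours(cv2.morphologyEx(m,cv2.MORPH_OPEN,np.ones((5,5))),0,cv2.CHAIN_APPROX_NONE)[0],key=cv2.contourArea); print("union",cv2.boundingRect(k),circ(c,k[:,0],.09))
for thr in (75,85,95):
    q=(m>0)&(hsv[...,2]>thr); q=cv2.morphologyEx(q.astype(np.uint8),cv2.MORPH_OPEN,np.ones((3,3)))
    k=max(cv2.findContours(q,0,cv2.CHAIN_APPROX_NONE)[0],key=cv2.contourArea); print(thr,"lid",cv2.boundingRect(k),circ(c,k[:,0],.095))
E
```

```text
time_s: 48.83
tcp_pos: [0.7395, 0.3071, 0.4772]
eef_rot: [0.999, -0.006, -0.013, -0.029]
force: [-0.2, -0.6, 0.2]
opening: 0.0599
grip_force: 0.0
t 48.8333 tcp [0.7395 0.3071 0.4772] grasp [0.7349 0.3172 0.3065] x [ 1.    -0.012 -0.027] z [-0.027  0.059 -0.998] F [-0.2 -0.6  0.2] op 0.0599 grip 0.0 q [0.38 0.59 1.1  0.07 1.45 1.95]
35 top [((np.int64(267), np.int64(215), np.int64(57), np.int64(34), np.int64(375)), (np.float64(290.6), np.float64(224.6))), ((np.int64(303), np.int64(262), np.int64(8), np.int64(7), np.int64(22)), (np.float64(305.5), np.float64(266.0)))]
35 scene []
45 top [((np.int64(265), np.int64(215), np.int64(66), np.int64(45), np.int64(537)), (np.float64(290.9), np.float64(226.7))), ((np.int64(303), np.int64(260), np.int64(11), np.int64(10), np.int64(83)), (np.float64(307.6), np.float64(264.3))), ((np.int64(266), np.int64(272), np.int64(3), np.int64(9), np.int64(14)), (np.float64(267.3), np.float64(276.3)))]
45 scene []
55 top [((np.int64(263), np.int64(214), np.int64(70), np.int64(81), np.int64(1951)), (np.float64(284.2), np.float64(257.3))), ((np.int64(302), np.in
[... 544 characters left out ...]
 np.float64(187.2))), ((np.int64(191), np.int64(174), np.int64(15), np.int64(6), np.int64(38)), (np.float64(198.2), np.float64(176.3))), ((np.int64(213), np.int64(176), np.int64(10), np.int64(3), np.int64(23)), (np.float64(217.5), np.float64(177.1))), ((np.int64(187), np.int64(181), np.int64(4), np.int64(8), np.int64(16)), (np.float64(188.4), np.float64(184.8)))]
union (264, 218, 85, 87) [ 0.4301 -0.1418  0.2346  0.4259 -0.1417  0.2117  0.2166]
75 lid (277, 223, 72, 82) [ 0.4234 -0.1462  0.2183  0.4341 -0.1628  0.1507  0.2194]
85 lid (277, 223, 72, 82) [ 0.4233 -0.1467  0.2178  0.4344 -0.1632  0.1497  0.2182]
95 lid (277, 224, 72, 81) [ 0.4198 -0.1415  0.215   0.4334 -0.1634  0.1456  0.2175]
```

Run:
```python
from h import *
c=cal("top");C=cal("scene")
print("two",two(c,(307.8,263.5),C,(210.8,147.3)))
for z in (.111,.127): print(z,onz(c,307.8,264,z),onz(C,210.8,147.3,z))
t=cv2.imread("pics/f2t.png"); s=cv2.imread("pics/f2s.png")
# dark crescent outer edge = bowl inner/outer rim arc
hsv=cv2.cvtColor(t,cv2.COLOR_BGR2HSV)
m=((hsv[...,1]>160)&(hsv[...,2]<175)&(hsv[...,0]<17)).astype(np.uint8)
g=cv2.cvtColor(t,cv2.COLOR_BGR2GRAY)
# outer edge of bowl rim: scan radially upward directions from bowl centre px
u0,v0=proj(c,[.4585,-.131,.085]); P=[]
for a in np.radians(np.arange(60,150,6)):
    for r in np.arange(48,28,-.5):
        u,v=u0+r*np.cos(a),v0-r*np.sin(a)
        if m[int(round(v)),int(round(u))] or g[int(round(v)),int(round(u))]<45: P.append(onz(c,u,v,.085)[:2]); break
P=np.array(P); print(P.round(3).tolist())
from scipy.optimize import least_squares
f=least_squares(lambda q:np.hypot(P[:,0]-q[0],P[:,1]-q[1])-.1,[.458,-.131],loss="soft_l1",f_scale=.003); print("bowl",f.x,abs(f.fun).round(4))
cv2.imwrite("pics/f2.png",np.hstack([cv2.resize(t[190:320,240:370],(400,400),interpolation=3),cv2.resize(s[120:220,165:265],(400,400),interpolation=3)]))
```

```text
two (array([ 0.42063389, -0.14060813,  0.10606457]), np.float64(0.0014536636865392137))
0.111 [ 0.41919646 -0.14080039  0.111     ] [ 0.42799169 -0.1389472   0.111     ]
0.127 [ 0.41843253 -0.13916593  0.127     ] [ 0.45161308 -0.13594849  0.127     ]
[[0.542, -0.182], [0.547, -0.173], [0.55, -0.163], [0.555, -0.154], [0.555, -0.144], [0.559, -0.133], [0.558, -0.123], [0.555, -0.113], [0.553, -0.103], [0.548, -0.094], [0.545, -0.083], [0.541, -0.074], [0.532, -0.067], [0.525, -0.06], [0.519, -0.05]]
bowl [ 0.45674072 -0.13029744] [0.0002 0.0002 0.0016 0.0009 0.0006 0.0019 0.0016 0.     0.0003 0.0019
 0.0004 0.0014 0.0015 0.0018 0.0018]
```

The bowl hasn't moved (0.457, -0.130). The lid is still lying flat on the rim, with its knob at (0.420, -0.140), about 4 cm off centre. I'll regrasp the knob and recentre it.

```bash
python3 go.py .58 .10 .25 0 0; python3 nudge.py '{"offsets": [[0.06,-0.155,0.217,0.055,-0.06,0.03,0],[0.06,-0.155,0.217,0.055,-0.06,0.03,0],[0.06,-0.155,0.217,0.055,-0.06,0.03,0],[0.06,-0.155,0.217,0.055,-0.06,0.03,0],[0.06,-0.155,0.217,0.055,-0.06,0.03,0],[0.06,-0.155,0.217,0.055,-0.06,0.03,0],[0.06,-0.155,0.217,0.055,-0.06,0.03,0]]}'; python3 go.py .4195 -.14 .21 0 0
```

```text
tcp goal [0.58  0.1   0.421] shift [-0.1558  0.2076  0.048 ] 0.264 turn [-0.056  0.028 -0.015]
time_s: 49.52
tcp_pos: [0.577, 0.0863, 0.412]
eef_rot: [1.0, -0.01, -0.001, 0.003]
force: [0.8, 0.3, -0.7]
opening: 0.0599
grip_force: 0.0
tcp goal [ 0.42  -0.14   0.381] shift [-0.1531  0.2291  0.0326] 0.277 turn [ 0.006  0.002 -0.019]
```

```bash
python3 nudge.py '{"offsets": [[0.06,-0.153,0.229,0.03,0,0,-0.02],[0.06,-0.153,0.229,0.03,0,0,-0.02],[0.06,-0.153,0.229,0.03,0,0,-0.02],[0.06,-0.153,0.229,0.03,0,0,-0.02],[0.06,-0.153,0.229,0.03,0,0,-0.02],[0.06,-0.153,0.229,0.03,0,0,-0.02],[0.06,-0.153,0.229,0.03,0,0,-0.02],[0.06,-0.153,0.229,0.03,0,0,-0.02]]}'; python3 nudge.py '{"offsets": [[0.06,0,0,0,0,0,0]]}'; python3 st.py; python3 go.py .4195 -.14 .121 0 0
python3 - <<'E'
from h import *
w=env.camera("wrist"); c=cal("wrist"); g=cv2.GaussianBlur(cv2.cvtColor(w,cv2.COLOR_BGR2GRAY),(3,3),0)
u,v=proj(c,[.4195,-.14,.127]); print("pred",u,v,proj(c,[.4195,-.14,.111]))
u,v=int(u),int(v); r=g[v-45:v+45,u-45:u+45]; hs=cv2.cvtColor(w,cv2.COLOR_BGR2HSV)[v-45:v+45,u-45:u+45]
for thr in (40,55,70):
    n,l,s,ce=cv2.connectedComponentsWithStats((r<thr).astype(np.uint8)); print(thr,[(s[i].tolist(),(ce[i]+[u-45,v-45]).round(1).tolist()) for i in range(1,n) if s[i,4]>40])
E
```

```text
time_s: 50.18
tcp_pos: [0.4197, -0.1393, 0.3832]
eef_rot: [1.0, -0.001, -0.001, 0.003]
force: [-0.2, -0.1, 0.1]
opening: 0.0598
grip_force: 0.0
time_s: 50.27
tcp_pos: [0.4221, -0.1374, 0.3839]
eef_rot: [1.0, -0.0, 0.001, 0.002]
force: [0.8, 0.6, 0.3]
opening: 0.06
grip_force: 0.0
t 50.2667 tcp [ 0.4221 -0.1374  0.3839] grasp [ 0.4223 -0.1382  0.2129] x [ 1.    -0.001  0.001] z [ 0.001 -0.004 -1.   ] F [0.8 0.6 0.3] op 0.06 grip 0.0 q [-0.32  0.09  2.03 -0.    1.02  1.26]
tcp goal [ 0.42  -0.14   0.292] shift [-0.0027  0.0022  0.0919] 0.092 turn [ 0.004 -0.001 -0.001]
pred 260.4495232843838 206.55315963485236 (np.float64(260.2531053713837), np.float64(201.07230724288067))
40 [([32, 23, 24, 31, 316], [257.1, 197.3]), ([86, 60, 4, 30, 89], [303.0, 236.1])]
55 [([31, 23, 26, 32, 669], [258.7, 199.4]), ([86, 60, 4, 30, 98], [302.8, 236.2])]
70 [([29, 22, 29, 33, 742], [258.4, 199.2]), ([86, 59, 4, 31, 108], [302.7, 235.8])]
```

```bash
python3 nudge.py '{"offsets": [[0.06,-0.001,0.002,0.05,0,0,0],[0.06,-0.001,0.002,0.07,0,0,0],[0.06,-0.001,0.002,0.085,0,0,0],[0.06,-0.001,0.002,0.091,0,0,0],[0.06,-0.001,0.002,0.091,0,0,0]]}'; python3 nudge.py '{"offsets": [[0,0,0,0,0,0,0],[0,0,0,0,0,0,0],[0,0,0,0,0,0,0],[0,0,0,0,0,0,0],[0,0,0,0,0,0,0],[0,0,0,0,0,0,0]]}' 30; python3 st.py; python3 nudge.py '{"offsets": [[0,0,0,-0.02,0,0,0],[0,0,0,-0.04,0,0,0],[0,0,0,-0.04,0,0,0],[0,0.037,-0.0095,-0.04,0,0,0],[0,0.037,-0.0095,-0.04,0,0,0],[0,0.037,-0.0095,-0.04,0,0,0],[0,0.037,-0.0095,-0.04,0,0,0]]}'; python3 st.py
```

```text
time_s: 50.73
tcp_pos: [0.4231, -0.1371, 0.2919]
eef_rot: [1.0, 0.003, -0.0, 0.002]
force: [-0.2, 0.2, 0.9]
opening: 0.0599
grip_force: 0.0
time_s: 51.23
tcp_pos: [0.4234, -0.1376, 0.2936]
eef_rot: [1.0, 0.002, 0.001, 0.002]
force: [-0.3, 0.6, 4.7]
opening: 0.0254
grip_force: 30.0
t 51.2333 tcp [ 0.4234 -0.1376  0.2936] grasp [ 0.4239 -0.1384  0.1226] x [1.    0.005 0.003] z [ 0.003 -0.005 -1.   ] F [-0.3  0.6  4.7] op 0.0254 grip 30.0 q [-0.32  0.23  2.11 -0.    0.8   1.25]
time_s: 51.82
tcp_pos: [0.4596, -0.1275, 0.332]
eef_rot: [1.0, 0.003, -0.0, 0.002]
force: [0.4, 0.2, -2.4]
opening: 0.0251
grip_force: 30.0
t 51.8167 tcp [ 0.4596 -0.1275  0.332 ] grasp [ 0.4595 -0.1281  0.161 ] x [ 1.     0.005 -0.   ] z [-0.    -0.004 -1.   ] F [ 0.4  0.2 -2.4] op 0.0251 grip 30.0 q [-0.27  0.21  2.01 -0.    0.91  1.3 ]
```

```bash
python3 nudge.py '{"offsets": [[0,0,0.002,0.02,0,0,0],[0,0,0.002,0.03,0,0,0],[0,0,0.002,0.035,0,0,0],[0,0,0.002,0.038,0,0,0],[0,0,0.002,0.041,0,0,0],[0,0,0.002,0.041,0,0,0]]}'; python3 st.py; python3 nudge.py '{"offsets": [[0.03,0,0,0,0,0,0],[0.05,0,0,0,0,0,0],[0.06,0,0,0,0,0,0],[0.06,0,0,-0.03,0,0,0],[0.06,0,0,-0.08,0,0,0],[0.06,0,0,-0.14,0,0,0],[0.06,0,0,-0.14,0,0,0]]}'; python3 nudge.py '{"offsets": [[0.06,0.22,-0.24,0,0,0,0],[0.06,0.22,-0.24,0,0,0,0],[0.06,0.22,-0.24,0,0,0,0],[0.06,0.22,-0.24,0,0,0,0],[0.06,0.22,-0.24,0,0,0,0],[0.06,0.22,-0.24,0,0,0,0],[0.06,0.22,-0.24,0,0,0,0],[0.06,0.22,-0.24,0,0,0,0]]}'; python3 nudge.py '{"offsets": [[0.06,0.05,-0.2,0,0,0,0],[0.06,0.05,-0.2,0,0,0,0],[0.06,0.05,-0.2,0,0,0,0],[0.06,0.05,-0.2,0,0,0,0],[0.06,0.05,-0.2,0,0,0,0],[0.06,0.05,-0.2,0,0,0,0]]}'; python3 st.py
cat > lid.py <<'E'
from h import *
t=env.camera("top");s=env.camera("scene"); c=cal("top"); C=cal("scene")
hsv=cv2.cvtColor(t,cv2.COLOR_BGR2HSV)
m=((hsv[...,1]>160)&(hsv[...,2]<175)&(hsv[...,0]<17)).astype(np.uint8); m[:,:250]=0; m[:,352:]=0; m[:200]=0; m[305:]=0
m=cv2.morphologyEx(m,cv2.MORPH_OPEN,np.ones((5,5)))
k=max(cv2.findContours(m,0,cv2.CHAIN_APPROX_NONE)[0],key=cv2.contourArea); print("lid",cv2.boundingRect(k),circ(c,k[:,0],.095))
hs=cv2.cvtColor(s,cv2.COLOR_BGR2HSV); print("expected knob px",proj(c,[.457,-.1305,.111]),proj(C,[.457,-.1305,.111]))
for im,x,y in ((t,*proj(c,[.457,-.1305,.111])),(s,*proj(C,[.457,-.1305,.111]))):
    x,y=int(x),int(y); g=cv2.GaussianBlur(cv2.cvtColor(im,cv2.COLOR_BGR2GRAY),(3,3),0)[y-14:y+14,x-14:x+14]; n,l,st,ce=cv2.connectedComponentsWithStats((g<55).astype(np.uint8)); print([(st[i,2:].tolist(),(ce[i]+[x-14,y-14]).round(1).tolist()) for i in range(1,n) if st[i,4]>15])
# jars / tray quick difference against earlier picture
d=cv2.absdiff(cv2.GaussianBlur(s,(5,5),0),cv2.GaussianBlur(cv2.imread("pics/scene0.png"),(5,5),0)).max(2)
for n,P,h in (("spice",[.696,.2615],.085),("nuts",[.802,-.017],.075),("jam1",[.661,-.282],.07),("jam2",[.34,.0187],.03)):
    u,v=map(int,proj(C,[*P,h/2])); print(n,(u,v),"diff",d[v-8:v+8,u-6:u+6].mean().round(1))
cv2.imwrite("pics/f3t.png",t); cv2.imwrite("pics/f3s.png",s)
E
python3 lid.py
```

```text
time_s: 52.32
tcp_pos: [0.4598, -0.1298, 0.2931]
eef_rot: [1.0, 0.002, 0.0, 0.002]
force: [-6.4, 1.4, 13.5]
opening: 0.025
grip_force: 30.0
t 52.3167 tcp [ 0.4598 -0.1298  0.2931] grasp [ 0.4598 -0.1304  0.1221] x [1.    0.004 0.   ] z [ 0.    -0.004 -1.   ] F [-6.4  1.4 13.5] op 0.025 grip 30.0 q [-0.28  0.27  2.04 -0.    0.82  1.29]
time_s: 52.9
tcp_pos: [0.4603, -0.1294, 0.4358]
eef_rot: [1.0, 0.002, 0.002, 0.003]
force: [0.5, 0.6, 0.2]
opening: 0.0602
grip_force: 0.0
time_s: 53.57
tcp_pos: [0.6803, 0.1143, 0.4311]
eef_rot: [1.0, 0.003, 0.001, 0.002]
force: [0.4, 0.1, 0.4]
opening: 0.0602
grip_force: 0.0
time_s: 54.07
tcp_pos: [0.7279, 0.319, 0.4294]
eef_rot: [1.0, 0.005, 0.001, 0.001]
force: [-1.0, -0.8, 0.1]
opening: 0.0598
grip_force: 0.0
t 54.0667 tcp [0.7279 0.319  0.4294] grasp [0.7282 0.3187 0.2584] x [1.    0.009 0.002] z [ 0.002 -0.001 -1.   ] F [-1.  -0.8  0.1] op 0.0598 grip 0.0 q [ 0.41  0.61  1.18 -0.    1.36  1.97]
lid (261, 210, 85, 83) [ 0.4541 -0.1309  0.2145  0.4546 -0.1317  0.2067  0.2119]
expected knob px (np.float64(303.29290234008914), np.float64(248.87609443757347)) (np.float64(213.08673867001437), np.float64(153.11383811890718))
[([13, 11, 105], [303.7, 250.2])]
[([7, 8, 44], [213.3, 154.3])]
spice (367, 228) diff 6.3
nuts (255, 265) diff 2.1
jam1 (150, 224) diff 1.6
jam2 (265, 155) diff 15.6
```

The lid is centred within 3 mm (enclosing circle 214.5 mm, knob where predicted in both views), and everything else is in place. I'm handing in.

Run:
```python
from station import env
print(env.hand_in())
```

```text
the job is handed in; nothing more can be done
None
```

The job is handed in at about 54 s of robot time, verdict not shown: bowls nested, lid closed and centred to about 3 mm (I put it back after it was found about 4 cm aside), all four utensils flat in the tray, and the jars standing in the last picture I viewed.

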